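# Release and push out the filter slide of a photometer

## Task

Take the screwdriver out of its rest and use its tip to hold down the release button at the bottom of the square well on the photometer's filter slide; keep it down while you push the slide out from under the head until it meets its end stop; press the button only as hard as its spring needs and do not ram the slide. Then let the button up and put the screwdriver back in the rest, hanging upright, leaving everything else where it stands.

Things in the scene. Friction and masses are not known exactly. Their poses are not given: they have to be found in the camera images.
- photometer: white bench photometer, fixed, 130 (x) x 240 (y) mm, flat deck 50 above the bench; origin: centre of its underside. Two rails (66 high) run along its y axis on the deck, the steel filter slide between them. A grey head, 112 x 106, covers the deck from y = +9 to +115, top 99 above the bench, with a black cap to 107. The slide comes out towards the photometer's -y
- well (a point): centre of the mouth of the square well on the filter slide, rides with the slide; 82 mm above the bench, axes as the photometer's. Well: 16 x 16 mm inside, upright, in a collar 34 x 34 that stands 20 above the slide. The release button, a dark steel plate, fills it at the bottom. Its face lies 4 to 22 mm below the mouth, different each time and not reported: feel for it
- filter_slide (a joint): how far the slide (64 x 130 x 12 mm) has come out, m: 0 home (1 mm play), 0.056 at its end stop; friction about 2 N. Button: 1 N starts it, then 0.8 N per mm; 4 mm down frees the catch, 7 mm is its hard stop (7 N). Catch notches 14 mm apart: let up on the way, the slide locks again; at the end it locks too. Forcing: over 14 N on the button, over 35 N on the slide
- rest_hole (a point): centre of the top of the tool rest: a grey stand 64 x 64 mm, 105 high, fixed; flat 10 mm top plate with one hole 18 mm across in the middle, open below down to a 6 mm foot plate; side walls at its +y and -y sides. Axes: the stand's own, z up
- handle_grip (a point): point to hold the screwdriver by, on the handle's axis. The screwdriver (190 mm, 60 g) hangs shank down in the rest, the handle's lower end standing on the plate. Handle 24 x 25 mm, square to the touch, 95 long; this point is 65 above its lower end, 30 below its top. Its sides face along this point's x and z axes (level); y points up along the handle. Shank 6.4 mm round, on the same axis
- screwdriver_tip (a point): the tip end of the screwdriver's shank, on its axis, 160 mm below handle_grip and 95 mm below the handle's lower end; same axes as handle_grip
- petri_dish_0: bystander: petri dish, 67 across x 16 mm; origin at the centre of its underside
- stopwatch: bystander: black stopwatch, 73 x 62 x 18 mm; origin at the centre of its underside
- filter_box: bystander: flat carton, 115 x 115 x 32 mm; origin at the centre of its underside
- jar_white_2: bystander: white jar with a screw cap, 44 across x 59 mm; origin at the centre of its underside
- tape_roll: bystander: roll of tape lying flat, 68 across x 24 mm; origin at the centre of its underside
Mind the look-alikes: they are no part of the job. There is more than one size of the part that bears handle_grip; the job needs the largest.

How it is judged:
On the way, in this order (a step that is already met when the one before it is completed fails the run):
1. the screwdriver is out of the rest: its tip above the rest's plate (z of screwdriver_tip in the frame of rest_hole above 0.003 m), for 0.1 s.
2. the tip presses on the button inside the well, the slide still home (z of screwdriver_tip in the frame of well below -0.006 m and contact force between screwdriver and release_button above 1 N and value of joint filter_slide below 0.01 m), for 0.05 s.
3. the slide is at its end stop with the tip in the well still on the button (value of joint filter_slide above 0.053 m and z of screwdriver_tip in the frame of well below -0.006 m and contact force between screwdriver and release_button above 1 N), for 0.05 s.
At the end, for the whole second after the job is handed in: The slide is out within 3 mm of its end stop; the screwdriver hangs in the rest's hole, shank down, its handle standing on the plate (within 4 mm in height, upright within 0.1 rad, tip within 10 mm of the hole's axis), released and at rest (value of joint filter_slide above 0.053 m and horizontal distance between screwdriver_tip and rest_hole below 0.01 m and z of handle_grip in the frame of rest_hole between 0.06 and 0.069 m and angle between handle_grip's own y axis and vertical below 0.1 rad and linear speed of screwdriver below 0.02 m/s); the robot touches nothing.
It fails at once if the button is pressed hard (over 14 N) (contact force between screwdriver and release_button above 14 N).
It fails at once if the slide is rammed with the screwdriver (over 35 N) (contact force between screwdriver and filter_slide above 35 N).
It fails at once if a bystander is pushed more than 30 mm (distance of any of petri_dish_0, stopwatch, filter_box, jar_white_2, tape_roll from where it was at the start of the episode above 0.03 m).
It also fails if it takes over 51 s, if anything falls off the work surface, if the arm or the gripper's body presses on something with over 40 N, if the wrist force passes 120 N, or if a joint passes its speed limit or range.

## Robot

A 6-joint arm with a two-finger parallel gripper is mounted at the origin on a cart in front of the work surface, level with it; the furniture and walls round the work are solid. World frame = base frame: x ahead of the robot, y to its left, z up, the work surface at z = 0. Lengths are in m, angles in rad, forces in N, time in s.
With the tool pointing down it reaches from about 0.35 to 0.975 m from the base axis. Payload 17.4 kg.
Tool frame: the origin (TCP) lies midway between the tips of the shut fingers; the grasp point (between the pads) lies 19 mm behind it; z points along the fingers, y is the direction in which the jaws open and shut (so a half turn about z gives the same grasp; the last joint's range is limited). The gripper opens to 85 mm and grips with 20 to 120 N. Pads are 22 mm wide; open, the fingers measure 114 mm over their backs; the gripper's body (76 mm by 85 mm) begins 54 mm behind the grasp point. The pads swing forward as they close: fully open they stand 13 mm farther back than shut.
Start: joints at [1.227, 0.116, 1.442, -0, 1.584, -0.038], TCP at [0.203, 0.644, 0.231] pointing down, gripper open.
Joint ranges: [-2.83, 2.83], [-0.83, 2.19], [0.07, 2.5], [-1.14, 4.28], [0.01, 3], [-2.97, 2.97]. Speed limits (rad/s): [1.89, 1.89, 2.22, 3.14, 3.14, 3.14].

## Interface

Orientations are given as a unit quaternion [w, x, y, z].
In Python, from rig import sensors, cams, workorder gives the robot as it stands. The module is installed in compiled form; this text tells all that it offers.
- The arm moves only by the tool send_rows, never from a script. Its arguments are lists of equal length, an entry for each row: "xyz": the shift along the tool's x, y, z in m, a list of three; "rot": the turn, a rotation vector about the tool's x, y, z in rad, a list of three; "grip": the closure in counts, from 0 (fully open) to 255 (shut). A call has 1 to 5 rows; each row shifts and turns the commanded pose from where the row before left it, along the tool's axes as they then stand; what a row does not reach is not made up. A row lasts 1/10 s, in which the tool goes at most 50 mm and 8.59 degrees, less where a joint would pass 70% of its speed; a pose out of reach is approached as far as the arm can. A call with a gripper value outside its range is refused whole. The fingers move at their own pace and stop on an object; "force" is the grip in N (left out, the last holds). Time passes only in rows, so rows that do not move let the fingers close. It gives the time, the measured TCP pose, the force and the opening at its end, in the units of the state.
- sensors.get_state(): the state, without advancing time (a new reading comes with each control period).
- cams.read_camera(name): name is "scene" or "top" or "wrist"; returns a dict with "color" (420x560x3 uint8, red, green, blue), "fx", "fy", "cx", "cy" (pixels), "pose" (4x4, takes a point from camera to world coordinates); the wrist camera has in their place "mount" (4x4, takes a point from camera to tool coordinates, whose origin is the TCP and whose axes are the flange's). Camera axes: x right, y down, z forward; pixel columns grow to the right and rows downward; lengths in m; the calibration is good to about 2 mm. A picture is of the moment at which its call begins: read the wrist's pose just before it. There is no depth.
- workorder.job_done(): hands the job in, once; it reports no verdict.
The state is a dict: "time": time; "joint_positions": joint angles; "qvel": joint speeds; "effort": joint torques, N m; "eef_pos": TCP position; "ee_rot": TCP orientation; "ft_force": force on the tool from outside, world axes, zero at the start; "ft_torque": the same for the moment, N m; "finger_gap": opening from 0.0 (shut) to 1.0 (fully open).
Only numpy, scipy, OpenCV 4.12 (cv2) and the standard library are available. Lean on these libraries where they do the work, as an engineer would, in place of code of your own. Each camera call takes 0.05 s, during which the arm holds its last target.

## Working session

There is one attempt and no reset: what is moved stays moved. The work goes in short steps, Python scripts to look and compute and a tool call to move; the robot and the scene stay as the last step left them, time stands still between calls to the robot, and variables do not carry over. Pictures are saved under pics/ and viewed, and the job is handed in when it is done.

Besides the shell and the picture viewer there is one more tool, called after "Request:" in YAML: its name, and indented under it one key for each argument. send_rows: Moves the arm, as the interface text tells. Its arguments: {"type":"object","properties":{"xyz":{"type":"array"},"rot":{"type":"array"},"grip":{"type":"array"},"force":{"type":"number"}},"required":["xyz","rot","grip"]}

```bash
mkdir -p pics; ls; cat > h.py <<'E'
import numpy as np, cv2
from rig import sensors, cams
from scipy.spatial.transform import Rotation as R
def shot(name,fn):
    s=sensors.get_state()
    c=cams.read_camera(name)
    cv2.imwrite('pics/'+fn+'.png',c['color'][:,:,::-1])
    np.savez('pics/'+fn+'.npz',pos=s['eef_pos'],rot=s['ee_rot'],**{k:v for k,v in c.items()})
    return c,s
def load(fn):
    d=dict(np.load('pics/'+fn+'.npz'))
    if 'mount' in d:
        T=np.eye(4);q=d['rot'];T[:3,:3]=R.from_quat([q[1],q[2],q[3],q[0]]).as_matrix();T[:3,3]=d['pos']
        d['pose']=T@d['mount']
    return d
def ray(d,u,v):
    r=np.array([(u-d['cx'])/d['fx'],(v-d['cy'])/d['fy'],1.]);r=d['pose'][:3,:3]@r
    return d['pose'][:3,3],r/np.linalg.norm(r)
def plane(d,u,v,z):
    o,r=ray(d,u,v);return o+r*(z-o[2])/r[2]
def tri(l):
    A=np.zeros((3,3));b=np.zeros(3)
    for d,u,v in l:
        o,r=ray(d,u,v);P=np.eye(3)-np.outer(r,r);A+=P;b+=P@o
    x=np.linalg.solve(A,b)
    res=[np.linalg.norm((np.eye(3)-np.outer(r,r))@(x-o)) for o,r in [ray(*a) for a in l]]
    return x,res
def proj(d,p):
    T=np.linalg.inv(d['pose']);q=T[:3,:3]@p+T[:3,3]
    return q[0]/q[2]*d['fx']+d['cx'],q[1]/q[2]*d['fy']+d['cy']
E
python3 - <<'E'
from h import *
for n in ['scene','top','wrist']:
    c,s=shot(n,n+'0'); print(n,c['fx'],c['fy'],c['cx'],c['cy']); print(np.round(c.get('pose',c.get('mount')),3))
print(s)
E
```

```text
pics
scene 384.8736503320279 384.8736503320279 275.44801969711824 215.12077599554996
[[ 0.467 -0.633  0.617 -0.096]
 [-0.884 -0.325  0.336 -0.357]
 [-0.012 -0.703 -0.711  0.788]
 [ 0.     0.     0.     1.   ]]
top 471.9545902971619 471.9545902971619 284.88747925116604 210.8341815212356
[[-0.018 -0.985  0.169  0.266]
 [-1.     0.016 -0.012 -0.01 ]
 [ 0.009 -0.169 -0.986  1.52 ]
 [ 0.     0.     0.     1.   ]]
wrist 378.4629638733247 378.4629638733247 283.21553675536734 203.41994761141635
[[ 0.    -0.961 -0.278  0.07 ]
 [ 1.     0.     0.001  0.   ]
 [-0.    -0.278  0.961 -0.143]
 [ 0.     0.     0.     1.   ]]
{'time': 0.1, 'joint_positions': array([ 1.22720990e+00,  1.16456956e-01,  1.44216014e+00,  6.58558836e-07,
        1.58398756e+00, -3.77976245e-02]), 'qvel': array([-0.00060736, -0.00198176, -0.00089384, -0.00026183,  0.0031496 ,
        0.00039331]), 'effort': array([ 1.31869590e-03, -7.33660698e+01, -6.33789539e+01, -3.65964854e-05,
        5.16427433e-03,  4.95630033e-06]), 'eef_pos': array([0.20316142, 0.64354168, 0.23064702]), 'ee_rot': array([-9.62294287e-05,  1.52299379e-01,  9.88334277e-01, -4.96763946e-04]), 'ft_force': array([ 0.21734849,  0.30496707, -0.49922188]), 'ft_torque': array([ 0.00842638, -0.00114166, -0.02215167]), 'finger_gap': 0.9985308815800008}
```

View pics/scene0.png

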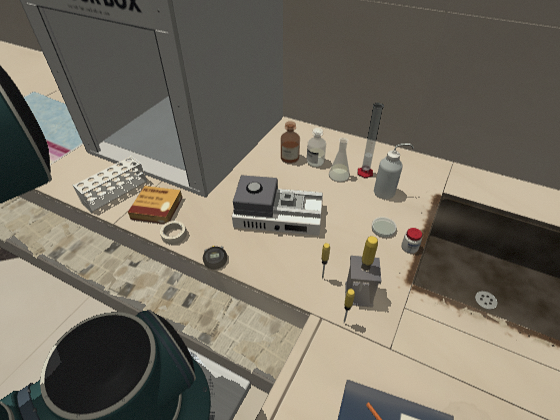

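View pics/top0.png

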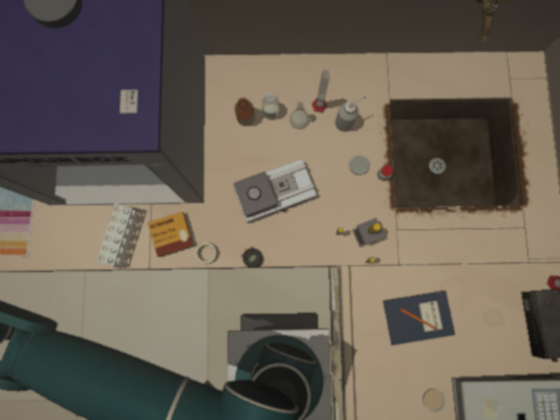

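View pics/wrist0.png

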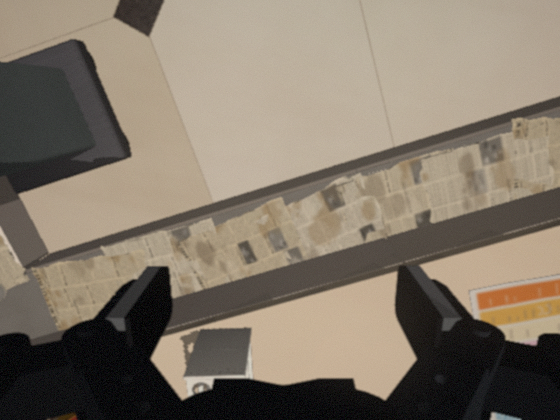

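Candidates for the screwdriver in the scene view: A (370,250), in the grey rest; B (326,255) and C (349,300), both smaller. The well's collar is near (288,198), and the photometer head is at (255,195). I'll check the choice in close crops.

```bash
python3 - <<'E'
import cv2,numpy as np
a=cv2.imread('pics/scene0.png')
c1=cv2.resize(a[220:330,300:410],None,fx=5,fy=5,interpolation=cv2.INTER_CUBIC)
cv2.imwrite('pics/c1.png',c1)
c2=cv2.resize(a[165:245,225:335],None,fx=7,fy=7,interpolation=cv2.INTER_CUBIC)
cv2.imwrite('pics/c2.png',c2)
t=cv2.imread('pics/top0.png')
c3=cv2.resize(t[140:280,225:405],None,fx=4.4,fy=4.2,interpolation=cv2.INTER_CUBIC)
cv2.imwrite('pics/c3.png',cv2.resize(t[145:275,230:405],None,fx=4.5,fy=4.5,interpolation=cv2.INTER_CUBIC))
E
```

```text
(no output)
```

View pics/c1.png

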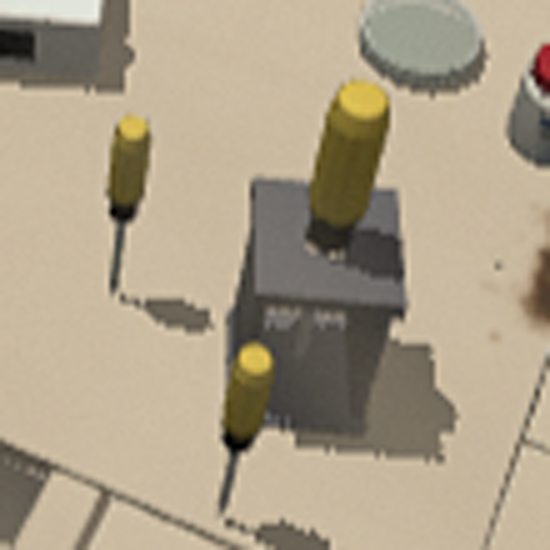

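View pics/c2.png

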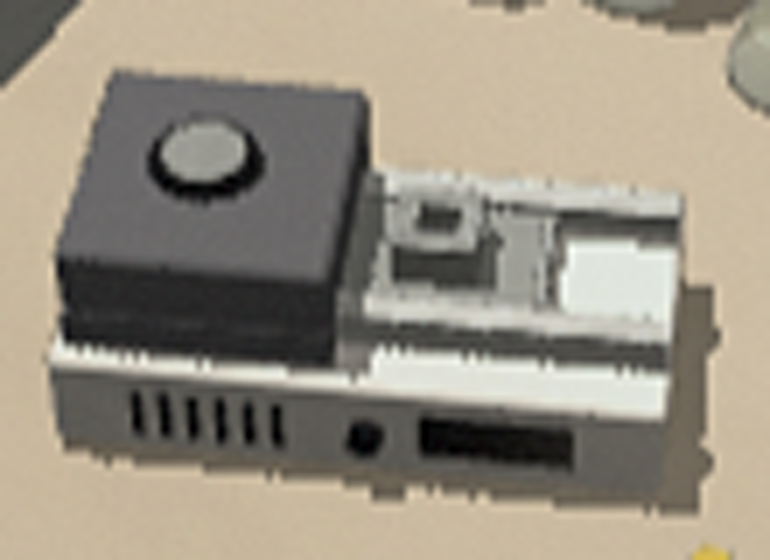

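View pics/c3.png

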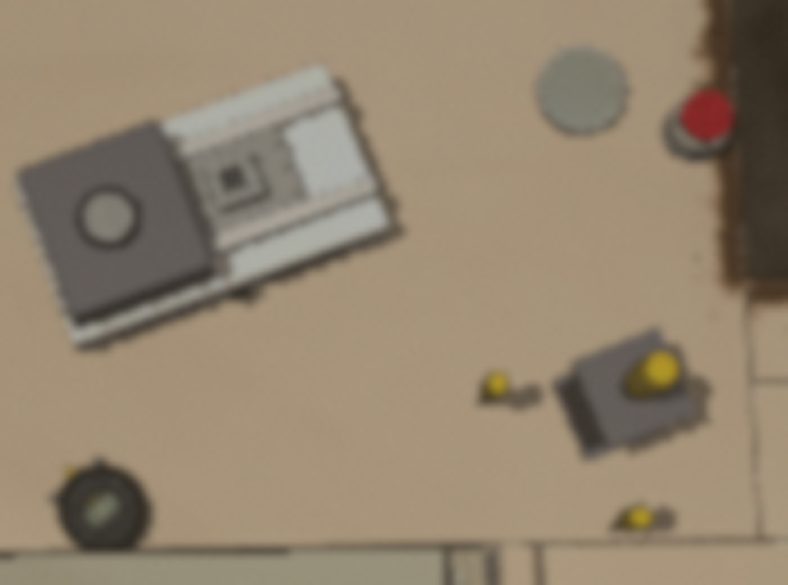

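Close crop: A is the large yellow-handled driver standing in the rest's hole. B and C are much smaller and stand beside it on the bench, so A is the one. Next I triangulate the key points from both fixed views.

```bash
python3 - <<'E'
from h import *
S=load('scene0');T=load('top0')
s1=lambda x,y:(300+x/5,220+y/5)
s2=lambda x,y:(225+x/7,165+y/7)
t=lambda x,y:(230+x/4.5,145+y/4.5)
def P(n,a,b):
    x,r=tri([(S,*a),(T,*b)]);print(n,np.round(x,4),np.round(r,4))
P('handletop',s1(362,101),t(661,368))
P('well',s2(440,216),t(233,179))
P('cap',s2(204,150),t(108,215))
print('rest z.105 scene', [np.round(plane(S,*s1(*p),.105)[:2],4) for p in [(253,180),(397,190),(405,312),(252,295)]])
print('rest z.105 top', [np.round(plane(T,*t(*p),.105)[:2],4) for p in [(660,329),(693,415),(609,458),(573,365)]])
print('well z.082', plane(S,*s2(440,216),.082),plane(T,*t(233,179),.082))
print('photom corners deck .05', [np.round(plane(S,*s2(*p),.05)[:2],4) for p in [(665,415),(50,355)]])
print('top deck', [np.round(plane(T,*t(*p),.05)[:2],4) for p in [(392,232),(75,345)]])
print('cap z.107', plane(S,*s2(204,150),.107),plane(T,*t(108,215),.107))
print('small', plane(T,*t(497,383),.08),plane(T,*t(640,517),.08), plane(S,*s1(112,290),0),plane(S,*s1(225,515),0))
print('jar',plane(T,*t(708,115),.059),'petri',plane(T,*t(582,90),.016), 'watch', plane(T,*t(100,508),.018))
E
```

```text
handletop [ 0.4429 -0.2859  0.1973] [0.0001 0.0001]
well [ 0.5954 -0.0197  0.083 ] [0.0004 0.0004]
cap [0.566  0.0665 0.1056] [0.0004 0.0004]
rest z.105 scene [array([ 0.4593, -0.2457]), array([ 0.4834, -0.3048]), array([ 0.4214, -0.3274]), array([ 0.3999, -0.2669])]
rest z.105 top [array([ 0.4818, -0.3059]), array([ 0.4231, -0.3251]), array([ 0.3952, -0.2673]), array([ 0.4583, -0.246 ])]
well z.082 [ 0.59667608 -0.01958207  0.082     ] [ 0.59539114 -0.01937694  0.082     ]
photom corners deck .05 [array([ 0.5677, -0.1288]), array([0.4889, 0.094 ])]
top deck [array([ 0.5626, -0.1313]), array([0.4856, 0.0928])]
cap z.107 [0.56442506 0.06584333 0.107     ] [0.56596433 0.06608988 0.107     ]
small [ 0.45009862 -0.19754498  0.08      ] [ 0.35710929 -0.29101559  0.08      ] [ 0.44728874 -0.19067481  0.        ] [ 0.35750893 -0.28362206  0.        ]
jar [ 0.64187671 -0.35745702  0.059     ] petri [ 0.67318738 -0.27631195  0.016     ] watch [0.37391974 0.07795286 0.018     ]
```

```bash
python3 - <<'E'
from h import *
S=load('scene0');T=load('top0')
print('hood corner floor', plane(T,204,203,0),plane(T,60,200,0),plane(S,207,193,0))
print('rack', plane(T,120,205,.06),plane(T,150,240,.06),'edge',plane(T,250,268,0))
print('hood top front corner',plane(T,160,152,.6))
print('tall',plane(T,348,115,.15))
d=load('wrist0');R0=d['pose'][:3,:3]@d['mount'][:3,:3].T
print(np.round(R0,3))
# small driver tops
s1=lambda x,y:(300+x/5,220+y/5)
t=lambda x,y:(230+x/4.5,145+y/4.5)
print(tri([(S,*s1(132,127)),(T,*t(498,381))]),tri([(S,*s1(255,357)),(T,*t(641,516))]))
for tgt in [(0.30,0.30,0.32),(0.43,-0.20,0.32)]:
    print(tgt, np.round(R0.T@(np.array(tgt)-d['pos']),3))
E
```

```text
hood corner floor [0.5570998  0.23558321 0.        ] [0.57464397 0.70528208 0.        ] [ 5.76088089e-01  2.45702928e-01 -1.11022302e-16]
rack [0.54347409 0.48876568 0.06      ] [0.43163922 0.39160879 0.06      ] edge [0.34306073 0.08631019 0.        ]
hood top front corner [0.54838028 0.22837188 0.6       ]
tall [ 0.79503033 -0.22493159  0.15      ]
[[-0.954  0.301 -0.   ]
 [ 0.301  0.954 -0.001]
 [ 0.    -0.001 -1.   ]]
(array([ 0.44506659, -0.19157489,  0.12762957]), [np.float64(0.000543630254348691), np.float64(0.0005436302543487075)]) (array([ 0.35451985, -0.28184326,  0.12931711]), [np.float64(0.00025882390434171305), np.float64(0.0002588239043416299)])
(0.3, 0.3, 0.32) [-0.196 -0.299 -0.089]
(0.43, -0.2, 0.32) [-0.47  -0.736 -0.089]
```

Request:
send_rows:
  xyz:
    - [-0.0233,-0.0378,-0.011]
    - [-0.0233,-0.0378,-0.011]
    - [-0.0233,-0.0378,-0.011]
    - [-0.0233,-0.0378,-0.011]
    - [-0.0233,-0.0378,-0.011]
  rot:
    - [0,0,0]
    - [0,0,0]
    - [0,0,0]
    - [0,0,0]
    - [0,0,0]
  grip: [0,0,0,0,0]

```text
time: 0.65
eef_pos: [0.2574, 0.4266, 0.2864]
ee_rot: [-0.0, 0.152, 0.988, -0.0]
ft_force: [1.2, -0.1, 0.4]
finger_gap: 0.998
```

Request:
send_rows:
  xyz:
    - [-0.0233,-0.0378,-0.011]
    - [-0.0233,-0.0378,-0.011]
    - [-0.0233,-0.0378,-0.011]
    - [-0.025,-0.04,0]
    - [-0.025,-0.04,0]
  rot:
    - [0,0,0]
    - [0,0,0]
    - [0,0,0]
    - [0,0,0]
    - [0,0,0]
  grip: [0,0,0,0,0]

```text
time: 1.15
eef_pos: [0.3133, 0.2062, 0.3196]
ee_rot: [0.0, 0.152, 0.988, 0.0]
ft_force: [1.0, 0.0, -1.1]
finger_gap: 1.003
```

Request:
send_rows:
  xyz:
    - [-0.025,-0.04,0]
    - [-0.025,-0.04,0]
    - [-0.025,-0.04,0]
    - [-0.025,-0.04,0]
    - [-0.025,-0.04,0]
  rot:
    - [0,0,0]
    - [0,0,0]
    - [0,0,0]
    - [0,0,0]
    - [0,0,0]
  grip: [0,0,0,0,0]

```text
time: 1.65
eef_pos: [0.3723, -0.0224, 0.3195]
ee_rot: [0.0, 0.152, 0.988, 0.0]
ft_force: [0.3, -0.5, 0.3]
finger_gap: 1.002
```

Request:
send_rows:
  xyz:
    - [-0.025,-0.04,0]
    - [-0.025,-0.04,0]
    - [-0.025,-0.04,0]
    - [-0.025,-0.04,0]
    - [0,0,0]
  rot:
    - [0,0,0]
    - [0,0,0]
    - [0,0,0]
    - [0,0,0]
    - [0,0,0.149]
  grip: [0,0,0,0,0]

```text
time: 2.15
eef_pos: [0.4199, -0.2072, 0.3178]
ee_rot: [-0.001, 0.226, 0.974, -0.0]
ft_force: [-0.1, 0.5, 0.0]
finger_gap: 0.997
```

Request:
send_rows:
  xyz:
    - [0,0,0]
    - [0,0,0]
    - [0,0,0]
    - [0,0,0]
    - [0,0,0]
  rot:
    - [0,0,0.149]
    - [0,0,0.149]
    - [0,0,0.149]
    - [0,0,0.149]
    - [0,0,0.149]
  grip: [0,0,0,0,0]

```text
time: 2.65
eef_pos: [0.4196, -0.2031, 0.3191]
ee_rot: [-0.0, 0.567, 0.824, -0.0]
ft_force: [-0.1, -0.2, -0.7]
finger_gap: 1.001
```

Request:
send_rows:
  xyz:
    - [0,0,0]
    - [0,0,0]
    - [0,0,0]
    - [0,0,0]
    - [0,0,0]
  rot:
    - [0,0,0.149]
    - [0,0,0.149]
    - [0,0,0.149]
    - [0,0,0.149]
    - [0,0,0.149]
  grip: [0,0,0,0,0]

```text
time: 3.15
eef_pos: [0.4196, -0.203, 0.3191]
ee_rot: [-0.0, 0.828, 0.561, -0.0]
ft_force: [0.8, -0.8, -0.5]
finger_gap: 1.003
```

Request:
send_rows:
  xyz:
    - [0,0,0]
    - [0,0,0]
    - [0,0,0]
    - [0,0,0]
    - [0,0,0]
  rot:
    - [0,0,0.149]
    - [0,0,0.149]
    - [0,0,0.149]
    - [0,0,0.149]
    - [0,0,0.149]
  grip: [0,0,0,0,0]

```text
time: 3.65
eef_pos: [0.4196, -0.203, 0.3191]
ee_rot: [-0.0, 0.975, 0.221, -0.0]
ft_force: [0.3, -0.0, -0.0]
finger_gap: 0.999
```

Request:
send_rows:
  xyz:
    - [0,0,0]
    - [0,0,0]
  rot:
    - [0,0,0.094]
    - [0,0,0]
  grip: [0,0]

```text
time: 3.85
eef_pos: [0.4196, -0.2031, 0.3192]
ee_rot: [-0.0, 0.984, 0.177, -0.0]
ft_force: [0.3, 0.3, -0.3]
finger_gap: 0.997
```

```bash
python3 - <<'E'
from h import *
c,s=shot('wrist','w1');print(s['eef_pos'],s['ee_rot'],s['time'],s['joint_positions'],s['ft_force'])
d=load('w1');print(np.round(d['pose'][:3,:3]@d['mount'][:3,:3].T,3)); print(proj(d,np.array([.442,-.286,.2])))
E
```

```text
[ 0.41962697 -0.20305985  0.31917103] [-4.07242182e-05  9.84182068e-01  1.77159954e-01 -7.33908493e-05] 3.85 [-5.05398700e-01 -3.52755680e-01  1.72928671e+00 -3.01088660e-05
  1.76522687e+00  7.09191799e-01] [ 0.27088761  0.34257224 -0.27390152]
[[ 0.937  0.349 -0.   ]
 [ 0.349 -0.937  0.   ]
 [-0.    -0.    -1.   ]]
(np.float64(401.1466636762199), np.float64(207.70777208137204))
```

View pics/w1.png

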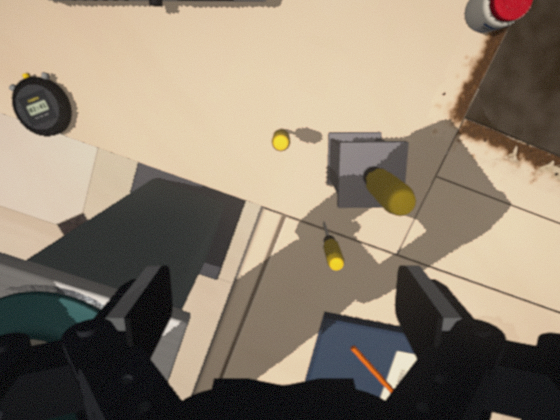

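The wrist view shows the large handle's top at about (402,203) over the grey plate. The small drivers are at (281,141) and (336,264). I'll move above it and take a second view.

Request:
send_rows:
  xyz:
    - [-0.004,0.043,0]
    - [-0.004,0.043,0]
    - [0,0,0]
  rot:
    - [0,0,0]
    - [0,0,0]
    - [0,0,0]
  grip: [0,0,0]

```text
time: 4.2
eef_pos: [0.4427, -0.2896, 0.3178]
ee_rot: [-0.001, 0.984, 0.179, -0.001]
ft_force: [-0.3, 0.1, -0.4]
finger_gap: 0.999
```

```bash
python3 - <<'E'
from h import *
c,s=shot('wrist','w2');print(s['eef_pos'],s['ee_rot'],s['time'])
for n,(u0,u1,v0,v1) in {'w1':(310,430,110,230),'w2':(220,340,130,250)}.items():
    a=cv2.imread(f'pics/{n}.png')[v0:v1,u0:u1]; cv2.imwrite(f'pics/{n}c.png',cv2.resize(a,None,fx=5,fy=5,interpolation=cv2.INTER_CUBIC))
E
```

```text
[ 0.44270107 -0.28963845  0.31784173] [-5.09707586e-04  9.83938868e-01  1.78502563e-01 -9.38035231e-04] 4.2
```

View pics/w1c.png

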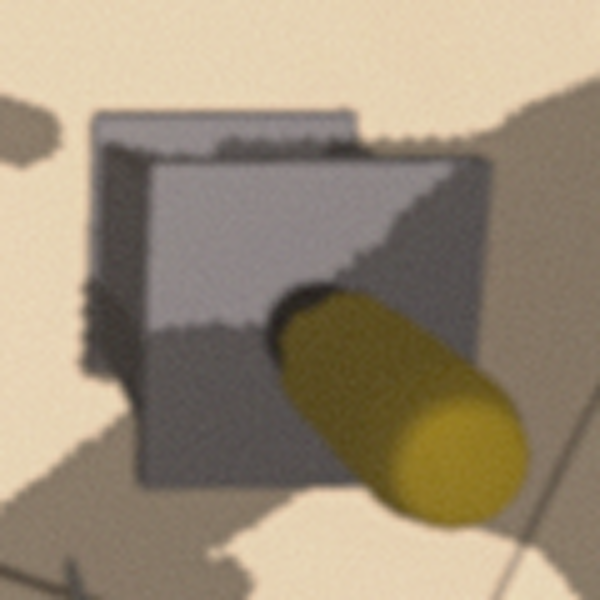

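View pics/w2c.png

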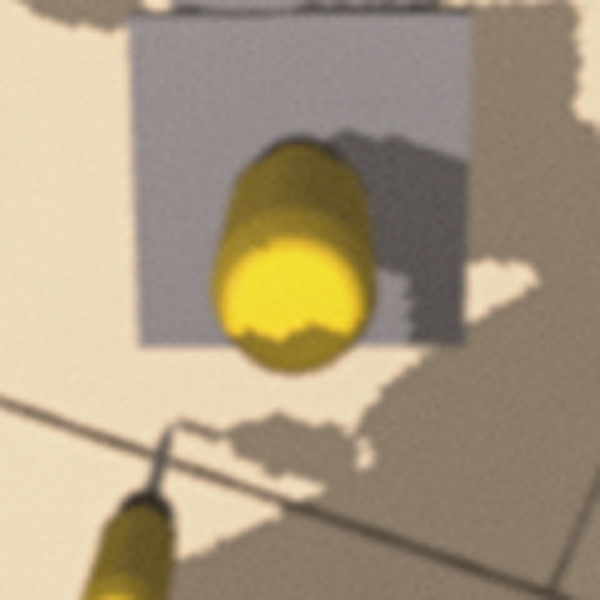

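```bash
python3 - <<'E'
from h import *
A=load('w1');B=load('w2');T=load('top0');S=load('scene0')
a=lambda x,y:(A,310+x/5,110+y/5)
b=lambda x,y:(B,220+x/5,130+y/5)
tt=lambda x,y:(T,230+x/4.5,145+y/4.5); ss=lambda x,y:(S,300+x/5,220+y/5)
# plate corners TL,TR,BL
for n,p,q in [('TL',(150,160),(132,13)),('TR',(490,160),(470,13)),('BL',(142,485),(141,345)),('BR',(478,470),(466,343))]:
    x,r=tri([a(*p),b(*q)]);print(n,np.round(x,4),np.round(r,4), np.round(plane(*b(*q),.105)[:2],4), np.round(plane(*a(*p),.105)[:2],4))
C=np.array([plane(*b(*q),.105)[:2] for q in [(132,13),(470,13),(466,343),(141,345)]])
print('plate centre',C.mean(0),'edges',np.linalg.norm(C[0]-C[1]),np.linalg.norm(C[1]-C[2]),np.degrees(np.arctan2(*(C[1]-C[0])[::-1])),np.degrees(np.arctan2(*(C[3]-C[0])[::-1])),np.degrees(np.arctan2(*(C[2]-C[1])[::-1])))
print(tri([a(458,461),b(293,303)]),tri([a(458,461),b(293,303),tt(661,368),ss(362,101)]))
print(plane(*a(458,461),.2),plane(*b(293,303),.2))
# handle base width & hole: base center approx
im=cv2.imread('pics/w2.png');hsv=cv2.cvtColor(im,cv2.COLOR_BGR2HSV)
m=cv2.inRange(hsv,(20,120,60),(35,255,255))[150:215,255:305]
for v in range(m.shape[0]):
    c=np.where(m[v])[0]
    if len(c) and v%3==0: print(v+150,255+c.min(),255+c.max(),end=' | ')
E
```

```text
TL [ 0.464  -0.2445  0.0995] [0. 0.] [ 0.4647 -0.2448] [ 0.4644 -0.2435]
TR [ 0.4866 -0.3037  0.1038] [0. 0.] [ 0.4867 -0.3035] [ 0.4866 -0.3033]
BL [ 0.4044 -0.2672  0.103 ] [0.0002 0.0002] [ 0.4047 -0.2673] [ 0.4051 -0.2667]
BR [ 0.4308 -0.3246  0.113 ] [0.0015 0.0015] [ 0.4274 -0.3265] [ 0.431  -0.3274]
plate centre [ 0.44589568 -0.28552874] edges 0.06277316825162818 0.06357782342974767 -69.40733755932393 -159.39779371476197 -158.81962949256064
(array([ 0.44576628, -0.2850156 ,  0.19869885]), [np.float64(9.649116599798319e-05), np.float64(9.649116599800372e-05)]) (array([ 0.44447332, -0.28591234,  0.19520931]), [np.float64(0.0008519561222930873), np.float64(0.0008335971388252558), np.float64(0.001375259541272508), np.float64(0.0004041504028722574)])
[ 0.44587258 -0.28452397  0.2       ] [ 0.44617821 -0.28489033  0.2       ]
159 276 282 | 162 272 287 | 165 269 290 | 168 267 291 | 171 266 292 | 174 266 293 | 177 265 293 | 180 264 293 | 183 263 294 | 186 263 294 | 189 263 294 | 192 263 293 | 195 265 292 | 198 267 290 | 201 270 286 |
```

Request:
send_rows:
  xyz:
    - [0.004,-0.003,0.03]
    - [0,0,0.045]
    - [0,0,0]
  rot:
    - [0,0,0]
    - [0,0,0]
    - [0,0,0]
  grip: [0,0,0]

```text
time: 4.55
eef_pos: [0.4435, -0.2805, 0.2391]
ee_rot: [-0.003, 0.984, 0.179, -0.003]
ft_force: [-0.7, -0.4, 0.1]
finger_gap: 0.996
```

```bash
python3 - <<'E'
from h import *
c,s=shot('wrist','w3');print(s['eef_pos'],s['ee_rot'],s['time'])
d=load('w3');print(proj(d,np.array([.4458,-.285,.2])))
im=cv2.imread('pics/w3.png');hsv=cv2.cvtColor(im,cv2.COLOR_BGR2HSV)
m=cv2.inRange(hsv,(20,120,60),(35,255,255))
for v in range(120,330,8):
    c=np.where(m[v,200:360])[0]
    if len(c): print(v,200+c.min(),200+c.max(),end=' | ')
E
```

```text
[ 0.44354423 -0.28047316  0.23913498] [-0.0026902   0.98380977  0.17917767 -0.00254057] 4.55
(np.float64(293.0264056404707), np.float64(236.48098163241607))
184 285 296 | 192 276 306 | 200 274 308 | 208 273 310 | 216 272 312 | 224 271 314 | 232 271 314 | 240 274 311 | 248 279 306 | 272 241 258 | 280 240 257 | 288 237 256 | 296 235 255 | 304 236 253 |
```

View pics/w3.png

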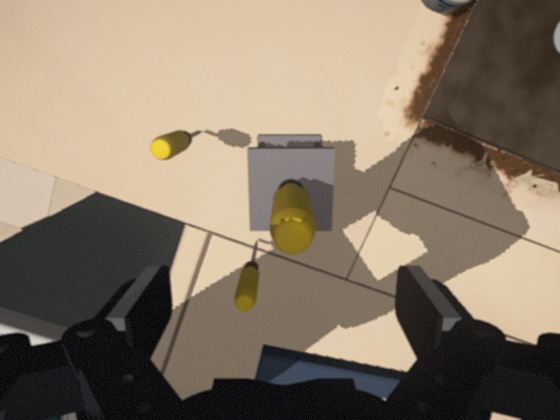

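Request:
send_rows:
  xyz:
    - [0,0,0]
    - [0,0,0]
  rot:
    - [0,0,0]
    - [0,0,0]
  grip: [0,0]

```text
time: 4.8
eef_pos: [0.4455, -0.2824, 0.247]
ee_rot: [0.001, 0.984, 0.178, 0.001]
ft_force: [-0.3, -0.5, 0.4]
finger_gap: 1.003
```

```bash
python3 - <<'E'
from h import *
c,s=shot('wrist','w4');print(s['eef_pos'],s['ee_rot'],s['time'])
d=load('w4');R_=d['pose'][:3,:3]@d['mount'][:3,:3].T
im=cv2.imread('pics/w4.png');hsv=cv2.cvtColor(im,cv2.COLOR_BGR2HSV)
m=cv2.inRange(hsv,(20,120,60),(35,255,255))
for v in range(176,260,6):
    c=np.where(m[v,262:330])[0]
    if len(c): print(v,262+c.min(),262+c.max(),end=' | ')
cv2.imwrite('pics/w4c.png',cv2.resize(im[120:270,220:370],None,fx=4,fy=4,interpolation=cv2.INTER_CUBIC))
E
```

```text
[ 0.44554785 -0.28238289  0.2470323 ] [0.00112355 0.98397578 0.17829507 0.00113121] 4.8
188 275 297 | 194 270 301 | 200 269 303 | 206 268 304 | 212 268 305 | 218 267 306 | 224 266 308 | 230 266 307 | 236 269 305 | 242 271 302 | 248 278 296 |
```

View pics/w4c.png

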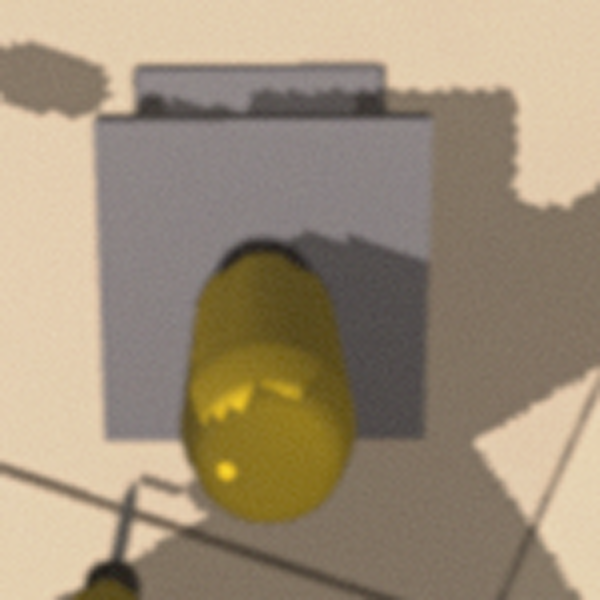

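Request:
send_rows:
  xyz:
    - [0,0.002,0.035]
    - [0,0,0.035]
    - [0,0,0.023]
    - [0,0,0]
    - [0,0,0]
  rot:
    - [0,0,0]
    - [0,0,0]
    - [0,0,0]
    - [0,0,0]
    - [0,0,0]
  grip: [0,0,0,0,0]

```text
time: 5.35
eef_pos: [0.4461, -0.2844, 0.153]
ee_rot: [0.0, 0.984, 0.178, 0.0]
ft_force: [1.0, 0.3, 0.8]
finger_gap: 1.0
```

```bash
python3 - <<'E'
from h import *
c,s=shot('wrist','w5');print(s['eef_pos'],s['ee_rot'],s['time'],s['ft_force'])
E
```

```text
[ 0.44613796 -0.28440047  0.15301402] [4.59954096e-04 9.84030460e-01 1.77999006e-01 4.42730912e-04] 5.35 [0.97189977 0.34814852 0.80632347]
```

View pics/w5.png

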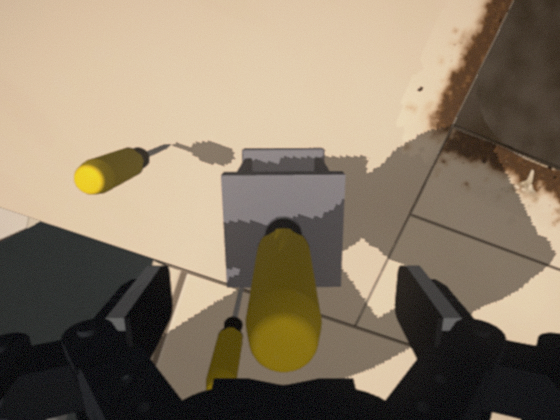

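The handle sits midway between the fingers at column ~285, with its top at row ~340. Closing.

Request:
send_rows:
  xyz:
    - [0,0,0]
    - [0,0,0]
    - [0,0,0]
    - [0,0,0]
    - [0,0,0]
  rot:
    - [0,0,0]
    - [0,0,0]
    - [0,0,0]
    - [0,0,0]
    - [0,0,0]
  grip: [255,255,255,255,255]
  force: 80

```text
time: 5.9
eef_pos: [0.4459, -0.2842, 0.1517]
ee_rot: [0.0, 0.984, 0.178, 0.0]
ft_force: [0.2, 0.1, 4.7]
finger_gap: 0.28
```

Request:
send_rows:
  xyz:
    - [0,0,0]
    - [0,0,0]
    - [0,0,0]
  rot:
    - [0,0,0]
    - [0,0,0]
    - [0,0,0]
  grip: [255,255,255]

```text
time: 6.2
eef_pos: [0.4459, -0.2842, 0.1518]
ee_rot: [0.0, 0.984, 0.178, 0.0]
ft_force: [-1.2, -0.4, 5.5]
finger_gap: 0.287
```

```bash
python3 - <<'E'
from h import *
c,s=shot('wrist','w6');print(s['eef_pos'],s['ee_rot'],s['time'],s['ft_force'],s['finger_gap']*85)
c,s=shot('scene','s6')
im=cv2.imread('pics/s6.png');cv2.imwrite('pics/s6c.png',cv2.resize(im[180:330,280:430],None,fx=4,fy=4,interpolation=cv2.INTER_CUBIC))
E
```

```text
[ 0.44586592 -0.28423593  0.15177336] [2.56189790e-04 9.84039742e-01 1.77948510e-01 2.20637377e-04] 6.2 [-1.16566069 -0.40875794  5.49763769] 24.388056772062516
```

View pics/w6.png

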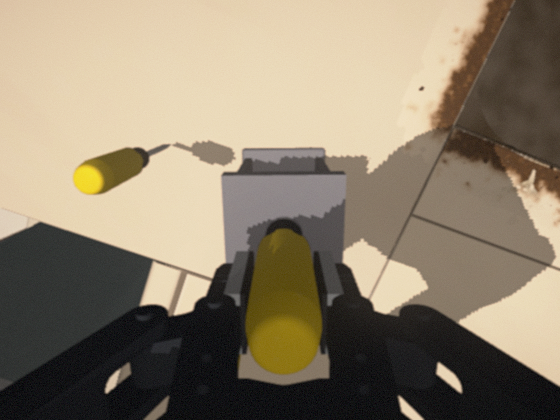

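View pics/s6c.png

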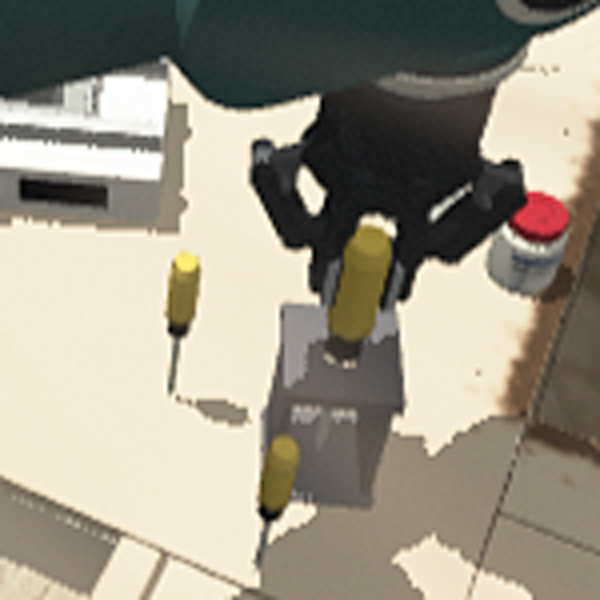

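Held: opening 24.4 mm, which matches the handle. Lifting straight up.

Request:
send_rows:
  xyz:
    - [0,0,-0.01]
    - [0,0,-0.025]
    - [0,0,-0.03]
    - [0,0,-0.03]
    - [0,0,-0.025]
  rot:
    - [0,0,0]
    - [0,0,0]
    - [0,0,0]
    - [0,0,0]
    - [0,0,0]
  grip: [255,255,255,255,255]

```text
time: 6.8
eef_pos: [0.4456, -0.284, 0.2734]
ee_rot: [0.0, 0.984, 0.178, 0.0]
ft_force: [-0.3, 0.0, -0.8]
finger_gap: 0.285
```

Request:
send_rows:
  xyz:
    - [0,0,-0.01]
    - [0,0,0]
    - [0,0,0]
  rot:
    - [0,0,0]
    - [0,0,0]
    - [0,0,0]
  grip: [255,255,255]

```text
time: 7.1
eef_pos: [0.4455, -0.2839, 0.28]
ee_rot: [-0.001, 0.984, 0.178, -0.0]
ft_force: [0.2, 0.6, -0.2]
finger_gap: 0.284
```

```bash
python3 - <<'E'
from h import *
c,s=shot('wrist','w7');print(s['eef_pos'],s['ee_rot'],s['time'],s['ft_force'],s['finger_gap']*85)
c,s=shot('scene','s7')
c,s=shot('top','t7')
im=cv2.imread('pics/s7.png');cv2.imwrite('pics/s7c.png',cv2.resize(im[150:300,300:450],None,fx=4,fy=4,interpolation=cv2.INTER_CUBIC))
E
```

```text
[ 0.44554066 -0.28394763  0.28002438] [-5.02373637e-04  9.84041536e-01  1.77937551e-01 -4.80610759e-04] 7.1 [ 0.16960408  0.5624002  -0.20593146] 24.141683923640688
```

View pics/w7.png

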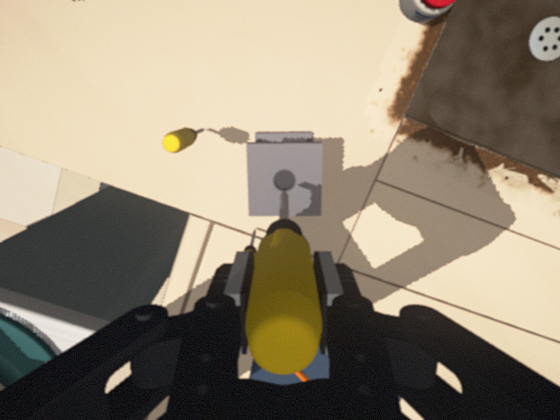

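View pics/s7c.png

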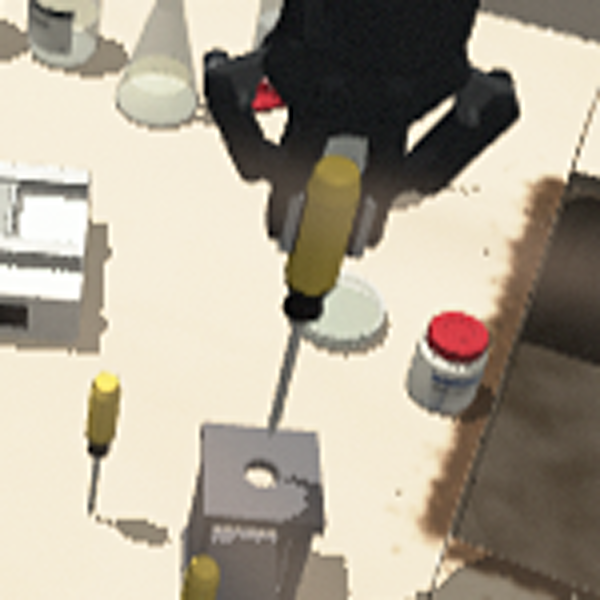

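```bash
python3 - <<'E'
import cv2
im=cv2.imread('pics/w7.png');cv2.imwrite('pics/w7c.png',cv2.resize(im[120:250,220:350],None,fx=5,fy=5,interpolation=cv2.INTER_CUBIC))
E
```

```text
(no output)
```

View pics/w7c.png

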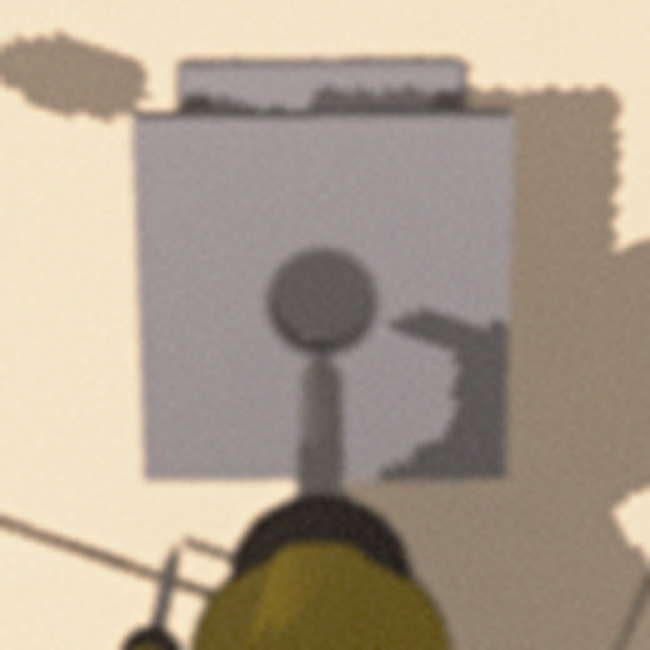

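```bash
python3 - <<'E'
from h import *
d=load('w7');S=load('s7')
tz=d['pos'][2]-.1418
tip=plane(d,284.2,192,tz); hole=plane(d,284.4,180,.105)
R_=d['pose'][:3,:3]@d['mount'][:3,:3].T
print('tip',tip,'tool',R_.T@(tip-d['pos']),'hole',hole, 'tool', R_.T@(hole-d['pos']))
# tri tip scene+wrist
print(tri([(d,284.2,192),(S,300+272/4,150+432/4)]))
print('handle top scene?', tri([(S,300+338/4,150+172/4),(d,283.5,335)]))
E
```

```text
tip [ 0.44380801 -0.28546058  0.13822438] tool [-0.00204399  0.00097482  0.14180057] hole [ 0.44585293 -0.28491692  0.105     ] tool [8.73165972e-05 1.22024878e-03 1.75023068e-01]
(array([ 0.44389526, -0.28566513,  0.13842433]), [np.float64(0.000225982668463687), np.float64(0.0002259826684638223)])
handle top scene? (array([ 0.44576821, -0.28492552,  0.32276611]), [np.float64(0.0006181268016145814), np.float64(0.0006181268016145537)])
```

Request:
send_rows:
  xyz:
    - [0.02,-0.0165,0]
    - [0.035,-0.029,0]
    - [0.035,-0.029,0]
    - [0.035,-0.029,0]
    - [0.035,-0.029,0]
  rot:
    - [0,0,0]
    - [0,0,0]
    - [0,0,0]
    - [0,0,0]
    - [0,0,0]
  grip: [255,255,255,255,255]

```text
time: 7.75
eef_pos: [0.5496, -0.1022, 0.2805]
ee_rot: [-0.0, 0.984, 0.178, -0.0]
ft_force: [0.5, -0.7, -1.2]
finger_gap: 0.281
```

Request:
send_rows:
  xyz:
    - [0.035,-0.029,0]
    - [0.027,-0.022,0]
    - [0.015,-0.0115,0]
    - [0,0,0]
    - [0,0,0]
  rot:
    - [0,0,0]
    - [0,0,0]
    - [0,0,0]
    - [0,0,0]
    - [0,0,0]
  grip: [255,255,255,255,255]

```text
time: 8.25
eef_pos: [0.5992, -0.0189, 0.2807]
ee_rot: [0.0, 0.984, 0.178, -0.001]
ft_force: [0.6, -1.1, -0.3]
finger_gap: 0.283
```

Request:
send_rows:
  xyz:
    - [0,0,0]
    - [0,0,0]
  rot:
    - [0,0,0]
    - [0,0,0]
  grip: [255,255]

```text
time: 8.45
eef_pos: [0.599, -0.0195, 0.2814]
ee_rot: [0.0, 0.984, 0.177, 0.0]
ft_force: [-0.8, -0.8, -0.7]
finger_gap: 0.284
```

```bash
python3 - <<'E'
from h import *
c,s=shot('wrist','w8');print(s['eef_pos'],s['ee_rot'],s['time'],s['ft_force'],s['finger_gap']*85)
c,s=shot('scene','s8')
im=cv2.imread('pics/w8.png');cv2.imwrite('pics/w8c.png',cv2.resize(im[120:250,210:370],None,fx=5,fy=5,interpolation=cv2.INTER_CUBIC))
im=cv2.imread('pics/s8.png');cv2.imwrite('pics/s8c.png',cv2.resize(im[125:245,225:345],None,fx=5,fy=5,interpolation=cv2.INTER_CUBIC))
E
```

```text
[ 0.59903878 -0.01952959  0.28144585] [8.13798519e-05 9.84160044e-01 1.77282244e-01 8.69446356e-05] 8.45 [-0.77821661 -0.80715825 -0.69393098] 24.126537869042195
```

View pics/w8c.png

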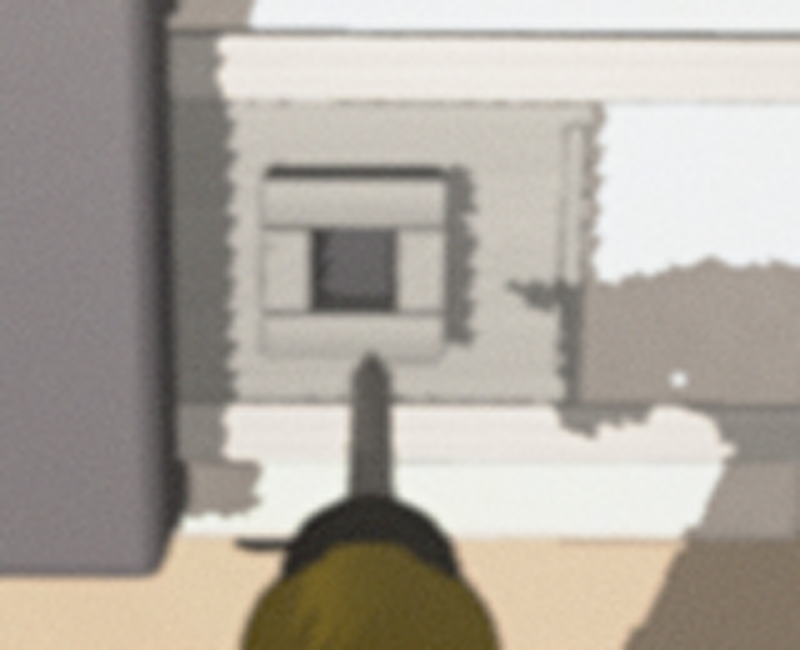

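View pics/s8c.png

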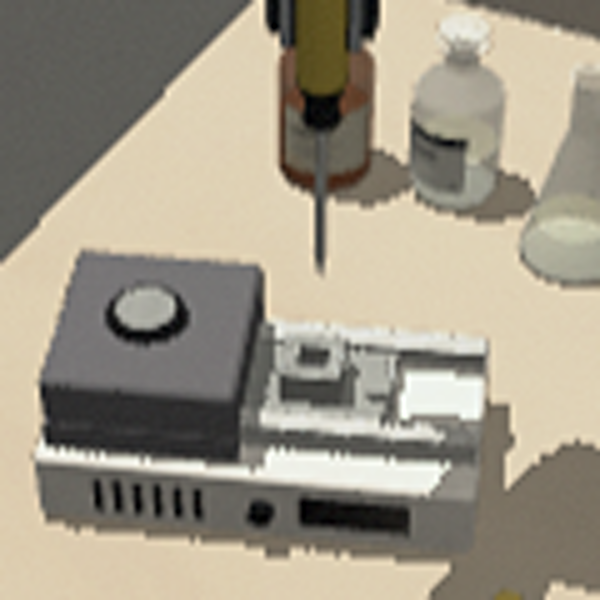

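The wrist view shows the well mouth centred at (281,174) and the shank tip at (284,191). The photometer is square to the image.

```bash
python3 - <<'E'
from h import *
d=load('w8');S=load('s8')
R_=d['pose'][:3,:3]@d['mount'][:3,:3].T
L=lambda x,y:(210+x/5,120+y/5)
w=np.mean([plane(d,*L(*p),.082) for p in [(312,229),(397,229),(397,312),(312,312)]],0)
wc=np.mean([plane(d,*L(*p),.082) for p in [(262,178),(445,178),(443,356),(261,356)]],0)
tip=plane(d,284,192,d['pos'][2]-.1418)
print('well',w,wc,'tip',tip)
print('delta tool',R_.T@(w-tip), R_.T@(wc-tip))
print('tri well', tri([(d,280.9,174),(S,225+315/5,125+355/5)]),'tip tri',tri([(d,284,192),(S,225+321/5,125+272/5)]))
for a,b in [((220,36),(790,36)),((230,98),(580,101)),((262,178),(445,178)),((261,356),(443,356))]:
    v=plane(d,*L(*b),.07)-plane(d,*L(*a),.07);print(np.degrees(np.arctan2(v[1],v[0])))
E
```

```text
well [ 0.59855099 -0.01768474  0.082     ] [ 0.59889081 -0.01721292  0.082     ] tip [ 0.59743864 -0.02102852  0.13964585]
delta tool [ 0.00220103 -0.00275645  0.05764563] [ 0.00268413 -0.00308003  0.05764564]
tri well (array([ 0.59848575, -0.01839954,  0.07954327]), [np.float64(0.0006641179537554937), np.float64(0.000664117953755453)]) tip tri (array([ 0.59778319, -0.0215547 ,  0.13999038]), [np.float64(0.0006161082942747749), np.float64(0.0006161082942747313)])
-69.55803430051765
-70.04547186297717
-69.55791187834636
-69.55775100327584
```

Request:
send_rows:
  xyz:
    - [0.0022,-0.0028,0.015]
    - [0,0,0.02]
    - [0,0,0.01]
    - [0,0,0]
    - [0,0,0]
  rot:
    - [0,0,0]
    - [0,0,0]
    - [0,0,0]
    - [0,0,0]
    - [0,0,0]
  grip: [255,255,255,255,255]

```text
time: 9.05
eef_pos: [0.6005, -0.0151, 0.2365]
ee_rot: [0.0, 0.984, 0.178, -0.0]
ft_force: [0.1, -0.2, -0.2]
finger_gap: 0.28
```

Request:
send_rows:
  xyz:
    - [0,0,0]
    - [0,0,0]
  rot:
    - [0,0,0]
    - [0,0,0]
  grip: [255,255]

```text
time: 9.25
eef_pos: [0.6007, -0.0151, 0.2371]
ee_rot: [0.0, 0.984, 0.178, 0.001]
ft_force: [-0.8, 0.4, -0.9]
finger_gap: 0.286
```

```bash
python3 - <<'E'
from h import *
c,s=shot('wrist','w9');print(s['eef_pos'],s['ee_rot'],s['time'],s['ft_force'],s['finger_gap']*85)
c,s=shot('scene','s9')
im=cv2.imread('pics/w9.png');cv2.imwrite('pics/w9c.png',cv2.resize(im[120:250,210:370],None,fx=5,fy=5,interpolation=cv2.INTER_CUBIC))
im=cv2.imread('pics/s9.png');cv2.imwrite('pics/s9c.png',cv2.resize(im[145:235,245:335],None,fx=6,fy=6,interpolation=cv2.INTER_CUBIC))
E
```

```text
[ 0.60072137 -0.0150639   0.23710037] [1.31243574e-04 9.84042578e-01 1.77932352e-01 5.14852545e-04] 9.25 [-0.78446324  0.36811229 -0.92307927] 24.321523904326188
```

View pics/w9c.png

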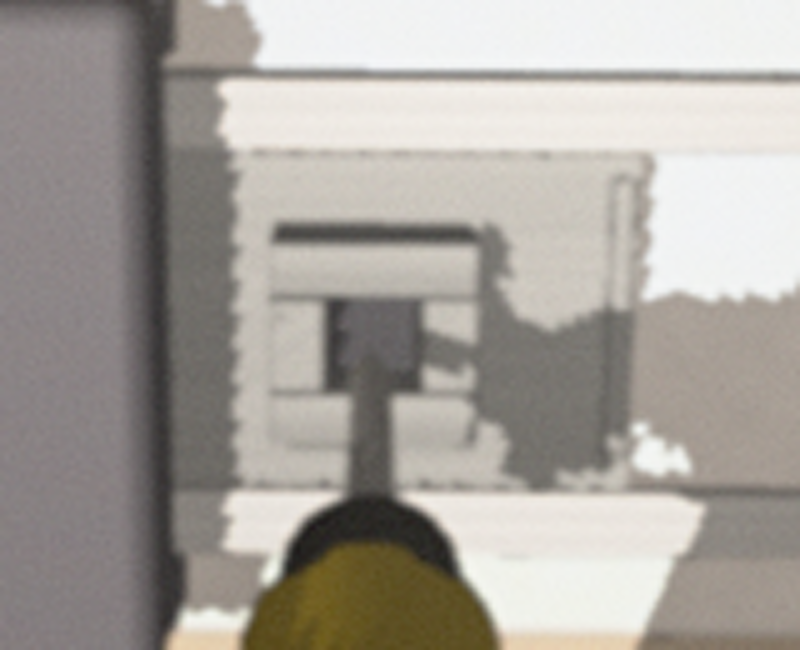

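View pics/s9c.png

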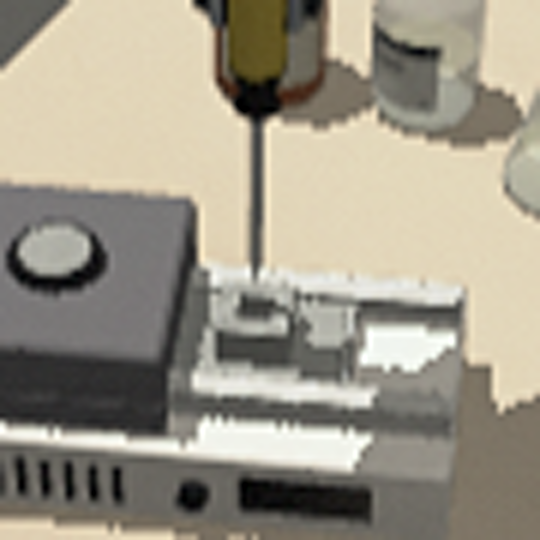

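```bash
python3 - <<'E'
from h import *
d=load('w9');S=load('s9')
R_=d['pose'][:3,:3]@d['mount'][:3,:3].T
L=lambda x,y:(210+x/5,120+y/5)
w=np.mean([plane(d,*L(*p),.082) for p in [(327,298),(421,298),(421,391),(327,391)]],0)
tip=plane(d,284.1,192,d['pos'][2]-.1418)
print('well',w,'tip',tip,'delta tool',R_.T@(w-tip))
print('tri', tri([(d,*L(374,344)),(S,245+261/6,145+304/6)]),tri([(d,284.1,192),(S,245+257/6,145+280/6)]))
# dark button centre as seen: size gives depth
E
```

```text
well [ 0.59868391 -0.01749303  0.082     ] tip [ 0.59927327 -0.01663053  0.09530037] delta tool [-0.00086694  0.00059563  0.01329981]
tri (array([ 0.59905872, -0.01882426,  0.08050667]), [np.float64(0.0013761845570185794), np.float64(0.0013761845570186703)]) (array([ 0.59930164, -0.0173202 ,  0.09424063]), [np.float64(0.00065530592580186), np.float64(0.0006553059258018828)])
```

Request:
send_rows:
  xyz:
    - [-0.0009,0.0006,0.004]
    - [0,0,0.005]
    - [0,0,0.004]
    - [0,0,0]
    - [0,0,0]
  rot:
    - [0,0,0]
    - [0,0,0]
    - [0,0,0]
    - [0,0,0]
    - [0,0,0]
  grip: [255,255,255,255,255]

```text
time: 9.85
eef_pos: [0.5998, -0.0159, 0.2232]
ee_rot: [-0.0, 0.984, 0.178, -0.0]
ft_force: [0.6, 0.2, -0.3]
finger_gap: 0.285
```

```bash
cat > ff.py <<'E'
from h import *
import sys
def ff(n=6):
    F=[];P=[]
    for i in range(n):
        cams.read_camera('scene');s=sensors.get_state();F.append(s['ft_force']);P.append(s['eef_pos'])
    print('t',s['time'],'F',np.round(np.mean(F,0),2),'sd',np.round(np.std(F,0),2),'tipz',round(np.mean(P,0)[2]-.1418,4),'tcp',np.round(np.mean(P,0),4),'q',np.round(s['ee_rot'],4))
ff(int(sys.argv[1]) if len(sys.argv)>1 else 6)
E
python3 ff.py 8
```

```text
t 10.25 F [-0.05  0.07 -0.81] sd [0.33 0.28 0.55] tipz 0.0816 tcp [ 0.5999 -0.0159  0.2234] q [0.000e+00 9.840e-01 1.779e-01 1.000e-04]
```

Request:
send_rows:
  xyz:
    - [0,0,0.003]
    - [0,0,0.002]
    - [0,0,0]
  rot:
    - [0,0,0]
    - [0,0,0]
    - [0,0,0]
  grip: [255,255,255]

```text
time: 10.55
eef_pos: [0.5997, -0.0159, 0.2177]
ee_rot: [-0.0, 0.984, 0.178, -0.0]
ft_force: [1.1, 0.4, -0.7]
finger_gap: 0.284
```

```bash
python3 ff.py 4
```

```text
t 10.75 F [ 0.36 -0.26 -0.61] sd [0.63 0.5  0.38] tipz 0.0764 tcp [ 0.5998 -0.0159  0.2182] q [0.     0.984  0.1779 0.    ]
```

Request:
send_rows:
  xyz:
    - [0,0,0.002]
    - [0,0,0.001]
    - [0,0,0]
  rot:
    - [0,0,0]
    - [0,0,0]
    - [0,0,0]
  grip: [255,255,255]

```text
time: 11.05
eef_pos: [0.5998, -0.0159, 0.2151]
ee_rot: [-0.0, 0.984, 0.178, -0.0]
ft_force: [-0.5, 1.1, -0.8]
finger_gap: 0.282
```

```bash
python3 ff.py 4
```

```text
t 11.25 F [-0.09 -0.02 -0.36] sd [0.37 0.46 0.27] tipz 0.0735 tcp [ 0.5999 -0.0159  0.2153] q [0.     0.984  0.1779 0.    ]
```

Request:
send_rows:
  xyz:
    - [0,0,0.002]
    - [0,0,0.001]
    - [0,0,0]
  rot:
    - [0,0,0]
    - [0,0,0]
    - [0,0,0]
  grip: [255,255,255]

```text
time: 11.55
eef_pos: [0.5999, -0.0159, 0.2122]
ee_rot: [-0.0, 0.984, 0.178, -0.0]
ft_force: [0.8, 0.5, -0.0]
finger_gap: 0.281
```

```bash
python3 ff.py 4
```

```text
t 11.75 F [-0.1   0.06 -0.72] sd [0.42 0.33 0.46] tipz 0.0705 tcp [ 0.5999 -0.0159  0.2123] q [ 0.     0.984  0.178 -0.   ]
```

Request:
send_rows:
  xyz:
    - [0,0,0.002]
    - [0,0,0.001]
    - [0,0,0]
  rot:
    - [0,0,0]
    - [0,0,0]
    - [0,0,0]
  grip: [255,255,255]

```text
time: 12.05
eef_pos: [0.5999, -0.0159, 0.2094]
ee_rot: [0.0, 0.984, 0.178, 0.0]
ft_force: [-0.2, -0.2, 2.3]
finger_gap: 0.286
```

```bash
python3 ff.py 4
```

```text
t 12.25 F [-0.6   0.6   2.54] sd [0.33 0.35 0.39] tipz 0.0677 tcp [ 0.5999 -0.0159  0.2095] q [0.000e+00 9.840e-01 1.779e-01 1.000e-04]
```

Request:
send_rows:
  xyz:
    - [0,0,0.0015]
    - [0,0,0.0013]
    - [0,0,0]
  rot:
    - [0,0,0]
    - [0,0,0]
    - [0,0,0]
  grip: [255,255,255]

```text
time: 12.55
eef_pos: [0.5999, -0.0159, 0.2065]
ee_rot: [0.0, 0.984, 0.178, 0.0]
ft_force: [-0.2, 0.8, 4.3]
finger_gap: 0.276
```

```bash
python3 ff.py 6
```

```text
t 12.85 F [-0.29 -0.21  4.44] sd [0.5  0.47 0.57] tipz 0.0649 tcp [ 0.5999 -0.0159  0.2067] q [0.000e+00 9.840e-01 1.779e-01 1.000e-04]
```

Request:
send_rows:
  xyz:
    - [0,0.001,0.0004]
    - [0,0.002,0]
    - [0,0.002,0]
    - [0,0.002,0]
    - [0,0.002,0]
  rot:
    - [0,0,0]
    - [0,0,0]
    - [0,0,0]
    - [0,0,0]
    - [0,0,0]
  grip: [255,255,255,255,255]

```text
time: 13.35
eef_pos: [0.6031, -0.0244, 0.2061]
ee_rot: [-0.0, 0.984, 0.178, -0.0]
ft_force: [-1.4, 0.9, 5.8]
finger_gap: 0.279
```

```bash
python3 ff.py 3
```

```text
t 13.5 F [-0.83  0.43  5.19] sd [0.48 0.33 0.2 ] tipz 0.0643 tcp [ 0.6031 -0.0246  0.2061] q [0.     0.984  0.1779 0.    ]
```

Request:
send_rows:
  xyz:
    - [0,0.003,0]
    - [0,0.003,0]
    - [0,0.003,0]
    - [0,0.003,0]
    - [0,0.003,0]
  rot:
    - [0,0,0]
    - [0,0,0]
    - [0,0,0]
    - [0,0,0]
    - [0,0,0]
  grip: [255,255,255,255,255]

```text
time: 14.0
eef_pos: [0.6083, -0.0385, 0.2061]
ee_rot: [-0.0, 0.984, 0.178, -0.0]
ft_force: [-0.8, 1.0, 5.7]
finger_gap: 0.285
```

```bash
python3 - <<'E'
from h import *
c,s=shot('wrist','w10');print(s['eef_pos'],s['ft_force'])
im=cv2.imread('pics/w10.png');cv2.imwrite('pics/w10c.png',cv2.resize(im[120:250,210:370],None,fx=5,fy=5,interpolation=cv2.INTER_CUBIC))
E
python3 ff.py 2
```

```text
[ 0.60829158 -0.03852043  0.20605994] [-0.84933606  1.04974694  5.65335858]
t 14.15 F [-0.32  0.25  4.66] sd [0.02 0.13 0.02] tipz 0.0643 tcp [ 0.6083 -0.0387  0.2061] q [ 1.000e-04  9.841e-01  1.778e-01 -0.000e+00]
```

View pics/w10c.png

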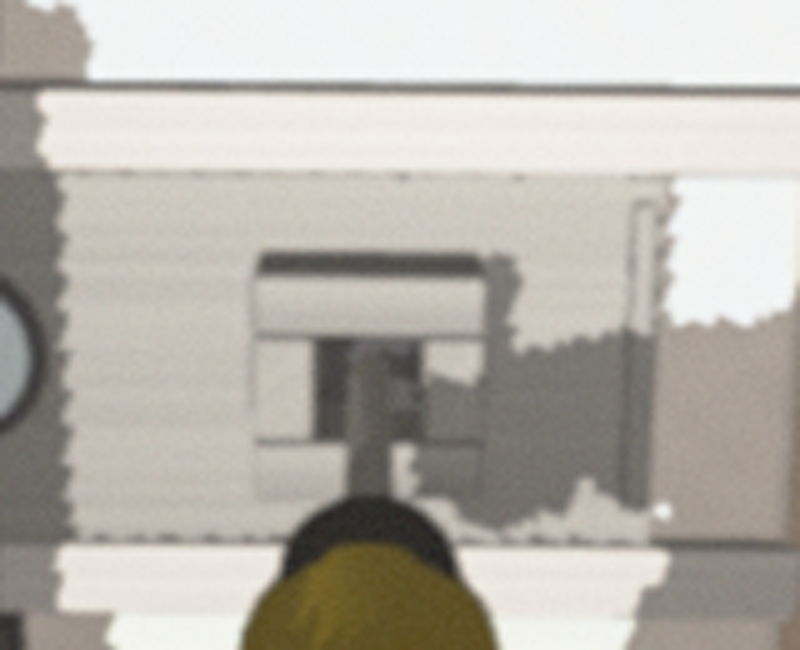

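The slide is riding out with the tip: the well mouth is now centred at about (284,198) in the full frame, ~24 mm along. I'll continue.

Request:
send_rows:
  xyz:
    - [0,0.003,0]
    - [0,0.003,0]
    - [0,0.003,0]
    - [0,0.003,0]
    - [0,0.003,0]
  rot:
    - [0,0,0]
    - [0,0,0]
    - [0,0,0]
    - [0,0,0]
    - [0,0,0]
  grip: [255,255,255,255,255]

```text
time: 14.65
eef_pos: [0.6135, -0.0526, 0.206]
ee_rot: [-0.0, 0.984, 0.178, -0.0]
ft_force: [-0.7, 1.5, 5.8]
finger_gap: 0.284
```

Request:
send_rows:
  xyz:
    - [0,0.003,0]
    - [0,0.003,0]
    - [0,0.003,0]
    - [0,0.002,0]
    - [0,0.001,0]
  rot:
    - [0,0,0]
    - [0,0,0]
    - [0,0,0]
    - [0,0,0]
    - [0,0,0]
  grip: [255,255,255,255,255]

```text
time: 15.15
eef_pos: [0.6177, -0.0639, 0.206]
ee_rot: [-0.0, 0.984, 0.178, -0.0]
ft_force: [-1.6, 1.3, 5.6]
finger_gap: 0.282
```

```bash
python3 - <<'E'
from h import *
c,s=shot('wrist','w11');print(s['eef_pos'],s['ft_force'])
im=cv2.imread('pics/w11.png');cv2.imwrite('pics/w11c.png',cv2.resize(im[120:250,210:370],None,fx=5,fy=5,interpolation=cv2.INTER_CUBIC))
E
python3 ff.py 3
```

```text
[ 0.61770259 -0.06389522  0.20603975] [-1.55931071  1.252514    5.5747735 ]
t 15.35 F [-0.61  0.64  5.2 ] sd [0.49 0.37 0.25] tipz 0.0642 tcp [ 0.6177 -0.0639  0.206 ] q [-0.000e+00  9.840e-01  1.779e-01 -1.000e-04]
```

View pics/w11c.png

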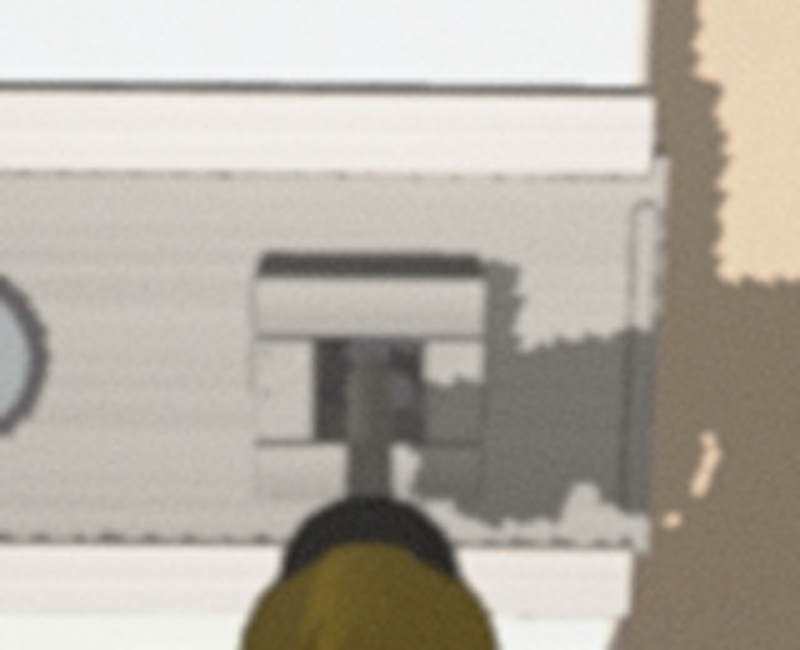

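The slide is ~50 mm out, and the tip is still on the button mid-well. Easing into the stop at 1 mm per row.

Request:
send_rows:
  xyz:
    - [0,0.001,0]
    - [0,0.001,0]
    - [0,0.001,0]
    - [0,0.001,0]
    - [0,0.001,0]
  rot:
    - [0,0,0]
    - [0,0,0]
    - [0,0,0]
    - [0,0,0]
    - [0,0,0]
  grip: [255,255,255,255,255]

```text
time: 15.85
eef_pos: [0.6194, -0.0684, 0.206]
ee_rot: [-0.0, 0.984, 0.178, -0.0]
ft_force: [-1.4, 0.8, 5.0]
finger_gap: 0.287
```

Request:
send_rows:
  xyz:
    - [0,0.001,0]
    - [0,0.001,0]
    - [0,0.001,0]
    - [0,0.001,0]
    - [0,0,0]
  rot:
    - [0,0,0]
    - [0,0,0]
    - [0,0,0]
    - [0,0,0]
    - [0,0,0]
  grip: [255,255,255,255,255]

```text
time: 16.35
eef_pos: [0.6208, -0.0719, 0.206]
ee_rot: [-0.0, 0.984, 0.178, -0.0]
ft_force: [-1.1, 2.7, 5.2]
finger_gap: 0.281
```

```bash
python3 - <<'E'
from h import *
c,s=shot('wrist','w12');print(s['eef_pos'],s['ft_force'])
im=cv2.imread('pics/w12.png');cv2.imwrite('pics/w12c.png',cv2.resize(im[120:250,210:370],None,fx=5,fy=5,interpolation=cv2.INTER_CUBIC))
E
python3 ff.py 4
```

```text
[ 0.62079002 -0.07194429  0.20598389] [-1.13359684  2.74761976  5.22817117]
t 16.6 F [-1.11  2.74  4.87] sd [0.49 0.34 0.41] tipz 0.0642 tcp [ 0.6208 -0.0719  0.206 ] q [-4.00e-04  9.84e-01  1.78e-01 -2.00e-04]
```

View pics/w12c.png

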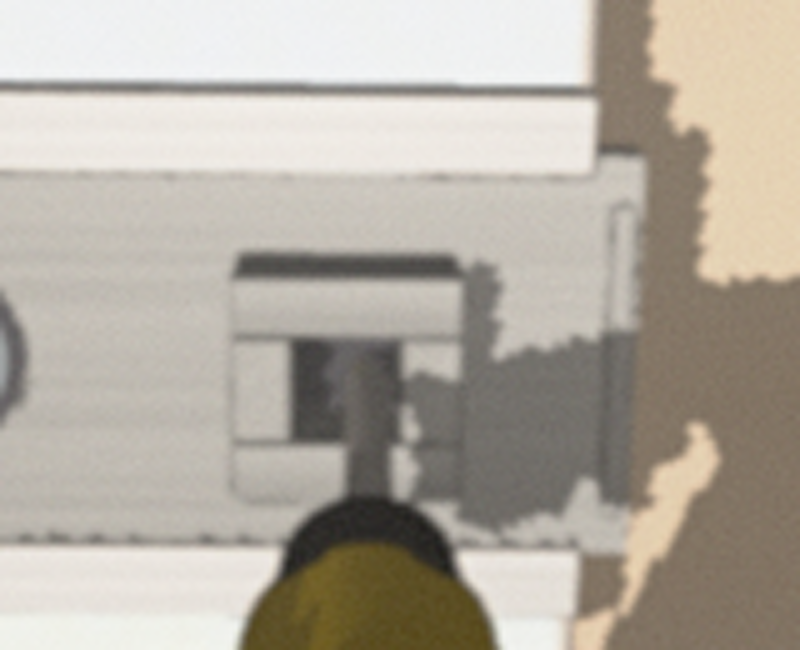

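```bash
python3 - <<'E'
from h import *
L=lambda x,y:(210+x/5,120+y/5)
f=lambda n,P,z:np.mean([plane(load(n),*L(*p),z) for p in P],0)
a=f('w9',[(272,240),(480,240)],.082)  # collar top far corners
b=f('w12',[(233,278),(462,278)],.082)
a2=f('w9',[(327,298),(421,298),(421,391),(327,391)],.082);b2=f('w12',[(291,340),(403,340),(403,440),(291,440)],.082)
print(a,b,np.linalg.norm(b-a),np.linalg.norm(b2-a2),b2-a2)
E
```

```text
[ 0.61492683 -0.01173434  0.082     ] [ 0.63362031 -0.06438353  0.082     ] 0.05586934477838774 0.0560470109695644 [ 0.0192003  -0.05265564  0.        ]
```

Request:
send_rows:
  xyz:
    - [0,0.0005,0]
    - [0,0.0005,0]
    - [0,0.0005,0]
    - [0,0,0]
  rot:
    - [0,0,0]
    - [0,0,0]
    - [0,0,0]
    - [0,0,0]
  grip: [255,255,255,255]

```text
time: 17.0
eef_pos: [0.6213, -0.0733, 0.2059]
ee_rot: [-0.001, 0.984, 0.178, -0.0]
ft_force: [-1.8, 2.3, 4.9]
finger_gap: 0.282
```

```bash
python3 ff.py 4
```

```text
t 17.2 F [-1.17  3.31  5.12] sd [0.48 0.27 0.46] tipz 0.0642 tcp [ 0.6213 -0.0733  0.206 ] q [-5.00e-04  9.84e-01  1.78e-01 -2.00e-04]
```

The collar has moved 55.9–56.0 mm, so the slide is at its stop. Resistance stays at ~3 N and button force at ~5.5 N. Lifting straight up to let the button rise and lock.

Request:
send_rows:
  xyz:
    - [0,0,-0.002]
    - [0,0,-0.003]
    - [0,0,-0.003]
    - [0,0,-0.005]
    - [0,0,-0.01]
  rot:
    - [0,0,0]
    - [0,0,0]
    - [0,0,0]
    - [0,0,0]
    - [0,0,0]
  grip: [255,255,255,255,255]

```text
time: 17.7
eef_pos: [0.6211, -0.0737, 0.2287]
ee_rot: [-0.0, 0.984, 0.178, -0.001]
ft_force: [-0.6, 0.3, -0.2]
finger_gap: 0.286
```

Request:
send_rows:
  xyz:
    - [0,0,-0.02]
    - [0,0,-0.02]
    - [0,0,-0.013]
    - [0,0,0]
    - [0,0,0]
  rot:
    - [0,0,0]
    - [0,0,0]
    - [0,0,0]
    - [0,0,0]
    - [0,0,0]
  grip: [255,255,255,255,255]

```text
time: 18.2
eef_pos: [0.6214, -0.0737, 0.2817]
ee_rot: [0.0, 0.984, 0.178, -0.0]
ft_force: [-0.3, -0.8, -1.2]
finger_gap: 0.28
```

```bash
python3 - <<'E'
from h import *
c,s=shot('wrist','w13');print(s['eef_pos'],s['ee_rot'],s['ft_force'],s['time'])
im=cv2.imread('pics/w13.png');cv2.imwrite('pics/w13c.png',cv2.resize(im[120:250,210:370],None,fx=5,fy=5,interpolation=cv2.INTER_CUBIC))
c,s=shot('scene','s13')
im=cv2.imread('pics/s13.png');cv2.imwrite('pics/s13c.png',cv2.resize(im[125:245,225:345],None,fx=5,fy=5,interpolation=cv2.INTER_CUBIC))
E
```

```text
[ 0.62139208 -0.07365419  0.2817111 ] [ 9.52214803e-05  9.84049264e-01  1.77896124e-01 -8.24365367e-05] [-0.31072879 -0.8333372  -1.19910575] 18.2
```

View pics/w13c.png

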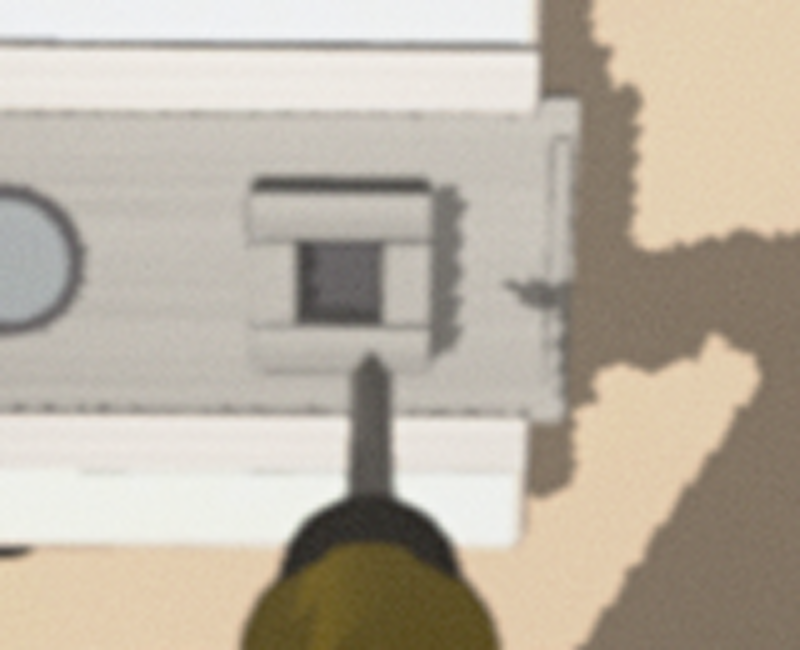

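View pics/s13c.png

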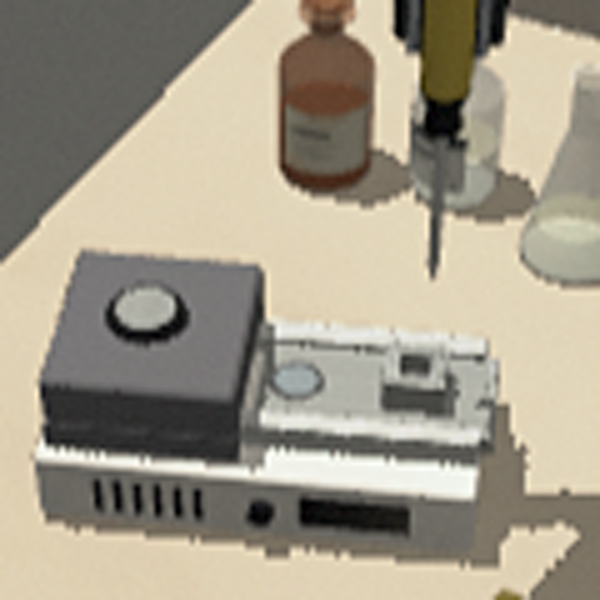

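Request:
send_rows:
  xyz:
    - [-0.019,0.011,0]
    - [-0.04,0.023,0]
    - [-0.0425,0.0243,0]
    - [-0.0425,0.0243,0]
    - [-0.0425,0.0243,0]
  rot:
    - [0,0,0]
    - [0,0,0]
    - [0,0,0]
    - [0,0,0]
    - [0,0,0]
  grip: [255,255,255,255,255]

```text
time: 18.8
eef_pos: [0.4826, -0.2399, 0.2812]
ee_rot: [-0.0, 0.984, 0.178, -0.0]
ft_force: [0.7, 0.2, -1.1]
finger_gap: 0.283
```

Request:
send_rows:
  xyz:
    - [-0.032,0.018,0]
    - [-0.019,0.011,0]
    - [0,0,0]
    - [0,0,0]
    - [0,0,0]
  rot:
    - [0,0,0]
    - [0,0,0]
    - [0,0,0]
    - [0,0,0]
    - [0,0,0]
  grip: [255,255,255,255,255]

```text
time: 19.3
eef_pos: [0.4469, -0.2834, 0.2816]
ee_rot: [-0.0, 0.984, 0.178, -0.0]
ft_force: [-0.5, 0.7, -0.3]
finger_gap: 0.285
```

```bash
python3 - <<'E'
from h import *
L=lambda x,y:(210+x/5,120+y/5)
f=lambda n,P,z:np.mean([plane(load(n),*L(*p),z) for p in P],0)
a2=f('w9',[(327,298),(421,298),(421,391),(327,391)],.082);b2=f('w13',[(298,240),(383,240),(383,323),(298,323)],.082)
print('slide',np.linalg.norm(b2-a2))
c,s=shot('wrist','w14');print(s['eef_pos'],s['ee_rot'],s['ft_force'],s['time'])
im=cv2.imread('pics/w14.png');cv2.imwrite('pics/w14c.png',cv2.resize(im[120:250,220:350],None,fx=5,fy=5,interpolation=cv2.INTER_CUBIC))
E
```

```text
slide 0.05606264515822466
[ 0.44692441 -0.28343381  0.28163926] [-2.96702298e-04  9.83983948e-01  1.78256769e-01 -1.64813951e-04] [-0.48708302  0.74318413 -0.29769768] 19.3
```

View pics/w14c.png

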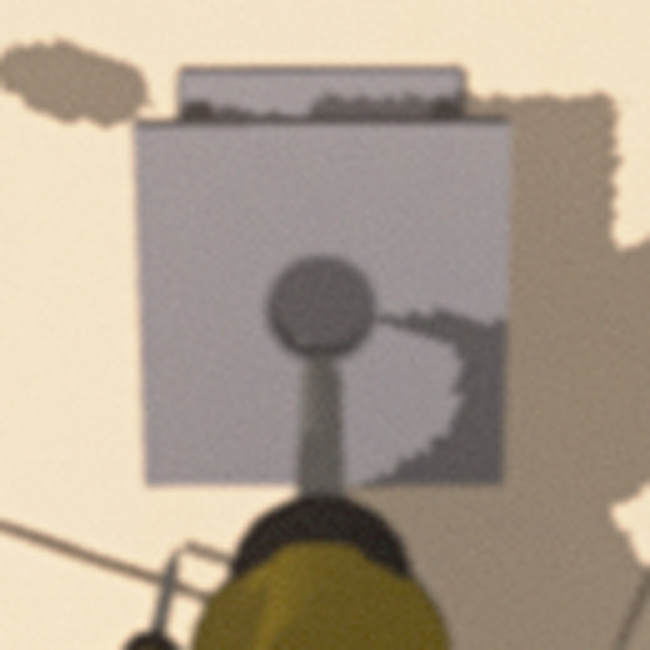

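Request:
send_rows:
  xyz:
    - [0,0,0.015]
    - [0,0,0.03]
    - [0,0,0.03]
    - [0,0,0.03]
    - [0,0,0.015]
  rot:
    - [0,0,0]
    - [0,0,0]
    - [0,0,0]
    - [0,0,0]
    - [0,0,0]
  grip: [255,255,255,255,255]

```text
time: 19.85
eef_pos: [0.4459, -0.2829, 0.1583]
ee_rot: [-0.001, 0.984, 0.178, -0.001]
ft_force: [0.2, -0.1, -0.2]
finger_gap: 0.283
```

Request:
send_rows:
  xyz:
    - [0,0,0.006]
    - [0,0,0]
    - [0,0,0]
  rot:
    - [0,0,0]
    - [0,0,0]
    - [0,0,0]
  grip: [255,255,255]

```text
time: 20.15
eef_pos: [0.447, -0.2842, 0.1574]
ee_rot: [0.001, 0.984, 0.178, 0.001]
ft_force: [-0.2, 0.1, -0.3]
finger_gap: 0.283
```

```bash
python3 ff.py 5
```

```text
t 20.4 F [-0.04 -0.11 -0.59] sd [0.13 0.46 0.49] tipz 0.0154 tcp [ 0.4469 -0.2842  0.1572] q [4.000e-04 9.840e-01 1.779e-01 4.000e-04]
```

Request:
send_rows:
  xyz:
    - [0,0,0.002]
    - [0,0,0.002]
    - [0,0,0.001]
    - [0,0,0]
    - [0,0,0]
  rot:
    - [0,0,0]
    - [0,0,0]
    - [0,0,0]
    - [0,0,0]
    - [0,0,0]
  grip: [255,255,255,255,255]

```text
time: 20.9
eef_pos: [0.4466, -0.284, 0.1518]
ee_rot: [0.0, 0.984, 0.178, 0.0]
ft_force: [-2.3, 1.1, 6.7]
finger_gap: 0.284
```

```bash
python3 ff.py 5
```

```text
t 21.15 F [-1.96  1.69  6.28] sd [0.26 0.28 0.33] tipz 0.0099 tcp [ 0.4466 -0.2841  0.1517] q [2.000e-04 9.840e-01 1.779e-01 2.000e-04]
```

The handle stands on the plate: ~7 N contact at the original grasp height. Releasing.

Request:
send_rows:
  xyz:
    - [0,0,-0.0004]
    - [0,0,0]
    - [0,0,0]
    - [0,0,0]
    - [0,0,0]
  rot:
    - [0,0,0]
    - [0,0,0]
    - [0,0,0]
    - [0,0,0]
    - [0,0,0]
  grip: [255,180,150,100,0]

```text
time: 21.65
eef_pos: [0.4465, -0.284, 0.1514]
ee_rot: [-0.0, 0.984, 0.178, -0.0]
ft_force: [1.0, 0.9, -0.3]
finger_gap: 0.738
```

Request:
send_rows:
  xyz:
    - [0,0,0]
    - [0,0,0]
    - [0,0,0]
    - [0,0,0]
  rot:
    - [0,0,0]
    - [0,0,0]
    - [0,0,0]
    - [0,0,0]
  grip: [0,0,0,0]

```text
time: 22.05
eef_pos: [0.4465, -0.284, 0.1515]
ee_rot: [0.0, 0.984, 0.178, 0.0]
ft_force: [0.6, 0.3, -0.5]
finger_gap: 1.006
```

```bash
python3 - <<'E'
from h import *
c,s=shot('wrist','w15');print(s['eef_pos'],s['ft_force'],s['time'],s['finger_gap'])
E
```

```text
[ 0.44654046 -0.2839931   0.15151944] [ 0.55717366  0.25480323 -0.54599154] 22.05 1.0063138170827508
```

View pics/w15.png

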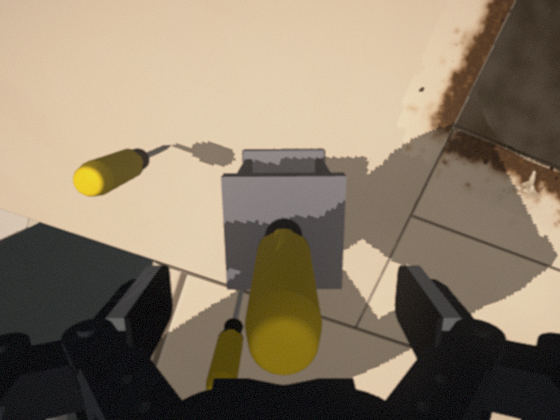

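The handle is standing free and centred on the hole, at column ~284. Backing straight up and out of the way for a last look.

Request:
send_rows:
  xyz:
    - [0,0,-0.01]
    - [0,0,-0.025]
    - [0,0,-0.035]
    - [0,0,-0.035]
    - [0,0,-0.035]
  rot:
    - [0,0,0]
    - [0,0,0]
    - [0,0,0]
    - [0,0,0]
    - [0,0,0]
  grip: [0,0,0,0,0]

```text
time: 22.6
eef_pos: [0.4463, -0.2839, 0.2938]
ee_rot: [0.0, 0.984, 0.178, 0.0]
ft_force: [-0.5, 0.3, 0.5]
finger_gap: 1.0
```

Request:
send_rows:
  xyz:
    - [0,-0.03,-0.02]
    - [0,-0.035,0]
    - [0,-0.02,0]
    - [0,0,0]
    - [0,0,0]
  rot:
    - [0,0,0]
    - [0,0,0]
    - [0,0,0]
    - [0,0,0]
    - [0,0,0]
  grip: [0,0,0,0,0]

```text
time: 23.1
eef_pos: [0.4168, -0.2043, 0.3123]
ee_rot: [0.0, 0.984, 0.178, 0.0]
ft_force: [0.3, -0.1, 1.0]
finger_gap: 0.997
```

```bash
python3 - <<'E'
from h import *
c,s=shot('wrist','w16');print(s['eef_pos'],s['ft_force'],s['time'],s['finger_gap'])
shot('scene','s16');shot('top','t16')
a=cv2.imread('pics/s16.png');b=cv2.imread('pics/w16.png')
o=np.hstack([cv2.resize(a[120:320,210:440],(460,400),interpolation=cv2.INTER_CUBIC),cv2.resize(b[90:270,290:450],(340,400),interpolation=cv2.INTER_CUBIC)])
cv2.imwrite('pics/fin.png',o)
E
```

```text
[ 0.41678032 -0.20430098  0.3123036 ] [ 0.31438298 -0.08166132  0.98079864] 23.1 0.9965317143515698
```

View pics/fin.png

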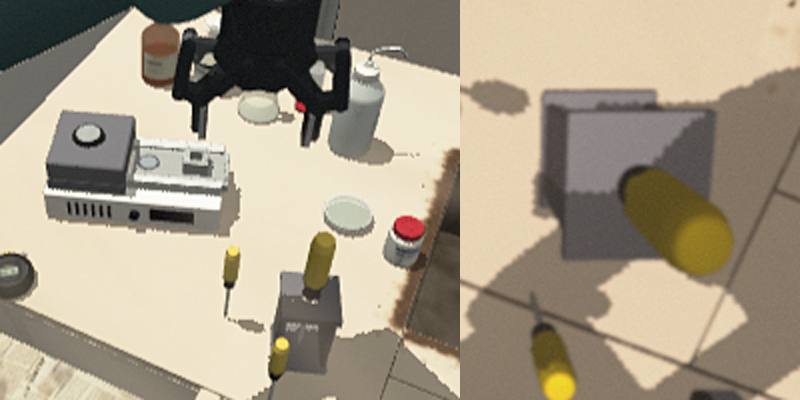

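View pics/t16.png

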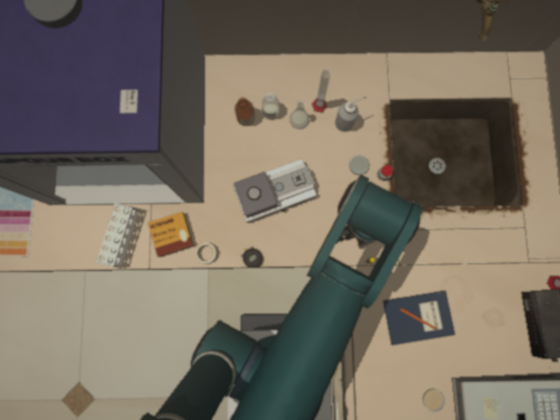

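```bash
python3 - <<'E'
from h import *
S=load('s16');W=load('w16')
x,r=tri([(S,210+323/2,120+240/2),(W,290+703*0+ (703-460)*160/340,90+243*180/400)]);print('handle top',x,r)
from rig import workorder
print(workorder.job_done())
E
```

```text
handle top [ 0.44567569 -0.28478664  0.19480394] [np.float64(0.0013314134019346382), np.float64(0.0013314134019346525)]
the job is handed in; nothing more can be done
None
```

I handed the job in at about 23 s of robot time, with the slide out at its end stop and the screwdriver back in the rest; the hand-in reports no verdict.

**What I did**
- I took the large screwdriver out of the rest. The jaw opening read 24.4 mm, which matches the handle.
- I felt for the button in the well and met it about 11–12 mm below the mouth. I held it about 5.5 mm down with roughly 5–6 N.
- I pushed the slide out, finishing at 1 mm per row until it met the stop with about 3 N of sideways force.
- I lifted straight up to let the button rise, then returned the screwdriver and let go.

**Last checks**
- **Slide:** the well measured 56.0 to 56.1 mm from where it started, both before and after I let the button up.
- **Screwdriver:** it stands on the plate, upright to the eye. Its handle top is within 1 mm of the hole's centre in plan.
- **Everything else:** no bystander visibly moved, and the gripper is open and clear.

**Where checks disagreed**
- The handle top triangulated at 0.195 m against about 0.200 m expected. The two views left 1.3 mm of disagreement, and the pixels were read by eye from small crops. The plate contact came at the same tool height as the original grasp, so I took the handle to be seated.
- At the start, the fixed cameras placed the rest about 5 mm off in x from the wrist camera. I used the wrist camera.

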